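Pile the mould slabs to dry and start the blower

ROBOT

A 6-joint arm with a two-finger parallel gripper is mounted at the origin on the work surface. World frame = base frame: x ahead of the robot, y to its left, z up, the work surface at z = 0. Lengths are in m, angles in rad, forces in N, time in s.
With the tool pointing down it reaches from about 0.375 to 0.9 m from the base axis. Payload 3.1 kg.
Tool frame: the origin (TCP) lies on the centre line of the jaws, within the pads' length; the fingertips stand robot.finger_overhang ahead of it and the grasp point (between the pads) lies 2 mm behind it (robot.finger_overhang is the distance from the TCP to the fingertips, in m); z points along the fingers, y is the direction in which the jaws open and shut (so a half turn about z gives the same grasp; the last joint's range is limited). The gripper opens to 87 mm and grips with 3 to 60 N. Pads are 19 mm wide; open, the fingers measure 117 mm over their backs; the gripper's body (75 mm by 190 mm) begins 51 mm behind the grasp point.
Start: joints at [-1.385, 0.527, 1.433, -0, 1.181, -0.178], TCP at [0.222, -0.584, 0.24] pointing down, gripper open.
Joint ranges: [-3.08, 3.08], [-0.75, 2.2], [0.22, 2.44], [-1.43, 4.57], [0, 2.65], [-2.85, 2.85]. Speed limits (rad/s): [2.79, 2.79, 3.14, 3.14, 3.14, 3.14].

INTERFACE

Orientations are given as a unit quaternion [x, y, z, w].
In Python, from rig import robot gives the robot as it stands. The module is installed in compiled form; this text tells all that it offers.
- The arm moves only by the tool step_arm, never from a script. Its arguments are lists of equal length, an entry for each row: "slide": the shift along the tool's x, y, z in mm, a list of three; "twist": the turn about the tool's z in degrees. A call has 1 to 20 rows; each row shifts and turns the commanded pose from where the row before left it, along the tool's axes as they then stand; what a row does not reach is not made up. A row lasts 1/12 s, in which the tool goes at most 41.7 mm and 7.16 degrees, less where a joint would pass 70% of its speed; a pose out of reach is approached as far as the arm can. A call is refused whole if a number of a shift passes 41.7 or a number of a turn 7.16, either way. A call with a gripper value outside its range is refused whole. "jaw" is the finger opening in mm, from 0 to 87, set as the call begins (left out, the last holds). The fingers move at their own pace and stop on an object; "force" is the grip in N (left out, the last holds). Time passes only in rows, so rows that do not move let the fingers close. It gives the time, the measured TCP pose, the force and the opening at its end, in the units of the state.
- robot.get_obs(): the state, without advancing time (a new reading comes with each control period).
- robot.camera(name): name is "scene" or "top" or "wrist"; returns a dict with "color" (420x560x3 uint8, blue, green, red), "depth" (420x560 float32, m along the optical axis (not along the pixel's ray), 0 where there is no reading), "camera_matrix" (3x3 intrinsics, pixels), "origin" and "orientation" of the camera in the world. Camera axes: x right, y down, z forward; pixel columns grow to the right and rows downward; lengths in m; the calibration is good to about 2 mm. A picture is of the moment at which its call begins.
- robot.hand_in(): hands the job in, once; it reports no verdict.
The state is a dict: "time": time; "q": joint angles; "joint_velocities": joint speeds; "joint_torque": joint torques, N m; "position": TCP position; "tool_rot": TCP orientation; "ft_force": force on the tool from outside, world axes, zero at the start; "moment": the same for the moment, N m; "grip_width": finger opening in m.
Only numpy, scipy, OpenCV 4.12 (cv2) and the standard library are available. Lean on these libraries where they do the work, as an engineer would, in place of code of your own. Each camera call takes 0.05 s, during which the arm holds its last target.

TASK

Pile all the loose plaster slabs, however many there are, flat and centred on the pile on the drying stand with their hand notches in line with those below, feeling for the top of the pile and setting each down gently rather than dropping it, then set the plywood cover board on top, handle up, centred and square with the pile. When the pile is covered, start the drying blower by pushing its plunger all the way down and letting it spring back up; leave the mould, the pot and the scraper where they are.

Things in the scene. Friction and masses are not known exactly. Their poses are not given: they have to be found in the camera images.
- stand: fixed dark wooden drying stand, a board 164 mm (x) by 164 mm (y) and 30 mm high. Origin: centre of its underside, on the table. A fixed pile of old mould slabs of the same outline (130 by 130 mm, hand notches alike) stands on it, centred on and square with the stand. The pile's height is not reported: its flat top lies anywhere from 60 to 120 mm above the table, differently each time, and has to be felt for.
- slab1_mid (a point): loose off-white plaster mould slab, 130 mm (its x) by 130 mm (its y) by 26 mm thick, 0.27 to 0.47 kg, lying flat. In the middle of each of the two sides that face its +x and -x is a hand notch 56 mm long and 37 mm deep through the full thickness, which leaves a waist 56 mm wide (along x) to grip. This point is its centre, half-way up (13 mm above its underside); x across the waist, y at right angles to it. May be absent.
- slab2_mid (a point): loose off-white plaster mould slab, 130 mm (its x) by 130 mm (its y) by 26 mm thick, 0.27 to 0.47 kg, lying flat. In the middle of each of the two sides that face its +x and -x is a hand notch 56 mm long and 37 mm deep through the full thickness, which leaves a waist 56 mm wide (along x) to grip. This point is its centre, half-way up (13 mm above its underside); x across the waist, y at right angles to it. May be absent.
- slab3_mid (a point): loose off-white plaster mould slab, 130 mm (its x) by 130 mm (its y) by 26 mm thick, 0.27 to 0.47 kg, lying flat. In the middle of each of the two sides that face its +x and -x is a hand notch 56 mm long and 37 mm deep through the full thickness, which leaves a waist 56 mm wide (along x) to grip. This point is its centre, half-way up (13 mm above its underside); x across the waist, y at right angles to it. May be absent.
- slab4_mid (a point): loose off-white plaster mould slab, 130 mm (its x) by 130 mm (its y) by 26 mm thick, 0.27 to 0.47 kg, lying flat. In the middle of each of the two sides that face its +x and -x is a hand notch 56 mm long and 37 mm deep through the full thickness, which leaves a waist 56 mm wide (along x) to grip. This point is its centre, half-way up (13 mm above its underside); x across the waist, y at right angles to it. May be absent.
- cover_grip (a point): grip of the loose plywood cover board: board 130 mm (x) by 130 mm (y) by 15 mm thick, 0.2 to 0.42 kg, and on its middle a wooden bar handle 22 mm wide (x), 90 mm long (y), 30 mm high. This point is the middle of the handle, 30 mm above the board's underside and 15 mm below the handle's top; x across the handle, y along it.
- plunger_top (a point): centre of the top face of the blower's plunger: a black cap 44 mm in diameter on top of a fixed grey drying blower (box 110 by 100 mm, 85 mm high, grilles on the two faces across its x). About 137 mm above the table when up; it moves straight down. The yaw is the blower's.
- plunger (a joint): how far the sprung plunger is pushed down, in m: 0 up, 0.022 at its stop. It takes about 4 N to start and 10 N to hold at the bottom, and springs back when let go.
- mould: bystander: round plaster mould with two straps, 120 mm in diameter, 110 mm high; origin at the centre of its underside.
- pot: bystander: dark clay pot, 120 mm in diameter, 122 mm high; origin at the centre of its underside.
- scraper: bystander: scraper about 200 mm long, lying flat on the table; origin under its middle.
Mind the look-alikes: they are no part of the job. What is shaped like the part that bears slab2_mid but red or yellow is not meant.

How it is judged:
By the outcome, as a careful person would: the job done as asked, in the order asked, and still so for the second after the job is handed in, with the robot touching nothing.
Of slab1, slab2, slab3, slab4 only 3 to 4 are there at a start; the rules pass over those that are not, and their reading is None.
At some moment in a run one of slab1, slab2, slab3, slab4, cover may be knocked a few centimetres aside while the robot is not near it.
It also fails if it takes over 210 s, if anything falls off the work surface, if the arm or the gripper's body presses on something with over 40 N, if the wrist force passes 120 N, or if a joint passes its speed limit or range.

## Working session

There is one attempt and no reset: what is moved stays moved. The work goes in short steps, Python scripts to look and compute and a tool call to move; the robot and the scene stay as the last step left them, time stands still between calls to the robot, and variables do not carry over. Pictures are saved under pics/ and viewed, and the job is handed in when it is done.

Besides the shell and the picture viewer there is one more tool, called after "Emit:" by a JSON object that holds its "fn" and its "kwargs". step_arm: Moves the arm, as the interface text tells. Its arguments: {"type":"object","properties":{"slide":{"type":"array","items":{"type":"array","items":{"type":"number"}}},"twist":{"type":"array","items":{"type":"number"}},"jaw":{"type":"number"},"force":{"type":"number"}},"required":["slide","twist"]}

```bash
mkdir -p pics; cat > h.py <<'E'
import numpy as np, cv2
from scipy.spatial.transform import Rotation as R
from rig import robot
def snap(n,f):
    c=robot.camera(n); cv2.imwrite('pics/'+f+'.png',c['color']); np.savez('pics/'+f+'.npz',**{k:np.array(v) for k,v in c.items()}); return c
def load(f): return dict(np.load('pics/'+f+'.npz'))
def rot(c):
    o=np.array(c['orientation']); return o if o.shape==(3,3) else R.from_quat(o).as_matrix()
def ray(c,u,v,z):
    d=rot(c)@np.linalg.inv(c['camera_matrix'])@np.array([u,v,1.]); o=np.array(c['origin']); return o+d*(z-o[2])/d[2]
def cloud(c):
    D=c['depth'];v,u=np.indices(D.shape); p=np.stack([u,v,np.ones_like(u)],-1)@np.linalg.inv(c['camera_matrix']).T*D[...,None]
    return p@rot(c).T+np.array(c['origin'])
E
python3 - <<'E'
from h import *
for n in ['scene','top','wrist']:
    c=snap(n,n+'0'); print(n,c['origin'],c['orientation'],c['camera_matrix'])
print(robot.get_obs(), robot.finger_overhang)
E
```

```text
scene [1.25088459 0.64461694 0.76677055] [ 0.35004054  0.81728701 -0.41840038 -0.18561972] [[381.66955146   0.         277.42882762]
 [  0.         381.66955146 213.83335221]
 [  0.           0.           1.        ]]
top [0.30162147 0.00979185 1.6087798 ] [-0.69536085  0.71332494 -0.05756403  0.06578155] [[465.33990838   0.         275.56790875]
 [  0.         465.33990838 209.71547297]
 [  0.           0.           1.        ]]
wrist [ 0.28508544 -0.55988935  0.38490664] [ 0.81734421 -0.56325006 -0.06934178  0.0994461 ] [[325.02781991   0.         282.19434085]
 [  0.         325.02781991 208.52757221]
 [  0.           0.           1.        ]]
{'time': 0.15, 'q': array([-1.38550700e+00,  5.28243024e-01,  1.43360790e+00, -3.00945957e-06,
        1.18142932e+00, -1.78500279e-01]), 'joint_velocities': array([-0.00015246, -0.00266248, -0.00354871, -0.00039722, -0.00079385,
        0.00112221]), 'joint_torque': array([ 4.70035957e-04, -4.40430272e+01, -1.76843011e+01,  6.33749273e-02,
        5.52485045e-02, -9.06522405e-05]), 'position': array([ 0.22231167, -0.58354571,  0.23880235]), 'tool_rot': array([ 9.83502247e-01,  1.80893941e-01, -4.25589234e-06, -8.43786612e-04]), 'ft_force': array([-0.07413616,  0.84264906,  0.11744962]), 'moment': array([-0.01021491, -0.01071543,  0.00016467]), 'grip_width': 0.08665855305627845} 0.017
```

View pics/top0.png

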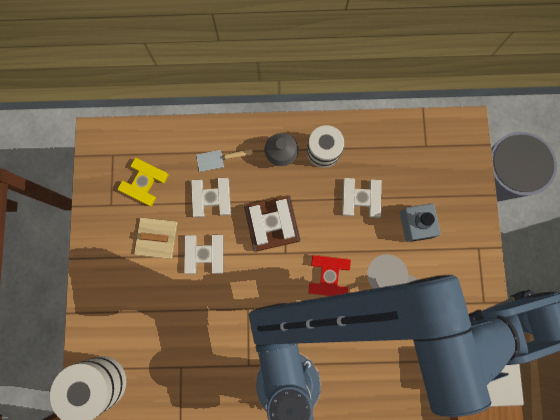

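View pics/scene0.png

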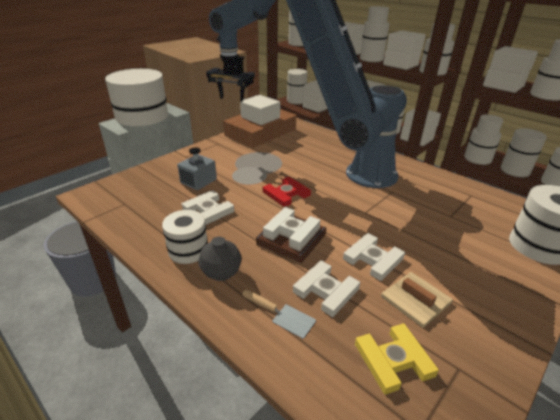

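View pics/wrist0.png

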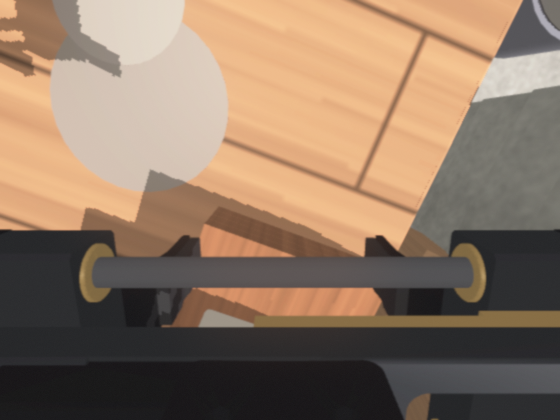

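```bash
cat > meas.py <<'E'
from h import *
def blobs(c,zmin=0.012,amin=150):
    P=cloud(c); Z=P[...,2]
    hsv=cv2.cvtColor(c['color'],cv2.COLOR_BGR2HSV)
    m=((Z>zmin)&(Z<0.4)&(c['depth']>0)).astype(np.uint8)
    n,l,s,ce=cv2.connectedComponentsWithStats(m)
    out=[]
    for i in range(1,n):
        if s[i,4]<amin: continue
        mm=l==i
        p=P[mm]; zt=np.percentile(p[:,2],90)
        t=mm&(Z>zt-0.007)&(Z<zt+.007)
        out.append((i,s[i],ce[i],zt,np.median(c['color'][t],0),t,P))
    return out
if __name__=='__main__':
    c=load('top0')
    for i,s,ce,zt,col,t,P in blobs(c):
        q=P[t][:,:2].astype(np.float32); r=cv2.minAreaRect(q)
        print(s[:5],ce.round(),'z',zt.round(4),'col',col,'mean',q.mean(0).round(4),np.round(r[0],4),np.round(r[1],4),round(r[2],1))
E
python3 meas.py
python3 - <<'E'
from h import *
c=load('top0'); cv2.imwrite('pics/crop1.png',cv2.resize(c['color'][110:310,100:460],None,fx=2.2,fy=2.2,interpolation=cv2.INTER_CUBIC))
E
```

```text
[   0    0  560   27 9739] [234.   9.] z 0.1228 col [ 55.  89. 102.] mean [1.3184 0.5284] [1.3181 0.4458] [1.081  0.0137] 89.8
[ 307  125   37   42 1221] [325. 145.] z 0.1142 col [175. 190. 196.] mean [ 0.7935 -0.1505] [ 0.7932 -0.15  ] [0.1156 0.1177] 61.7
[264 133  35  33 884] [281. 149.] z 0.1181 col [79. 83. 86.] mean [0.7881 0.0008] [7.884e-01 4.000e-04] [0.0371 0.0395] 56.8
[ 118  157   50   49 1058] [142. 181.] z 0.0315 col [  0. 183. 207.] mean [0.6961 0.4897] [0.696  0.4899] [0.1305 0.1289] 62.2
[ 191  177   40   40 1075] [210. 197.] z 0.0307 col [177. 192. 198.] mean [0.6325 0.2502] [0.6334 0.2509] [0.1293 0.1302] 3.1
[ 342  178   39   39 1095] [362. 197.] z 0.031 col [177. 191. 198.] mean [ 0.6179 -0.2751] [ 0.6186 -0.2736] [0.1288 0.1307] 86.1
[ 244  195   56   56 2263] [271. 223.] z 0.0664 col [185. 197. 202.] mean [0.5363 0.0405] [0.5369 0.0398] [0.1291 0.1295] 11.5
[ 400  203   41   39 1215] [420. 222.] z 0.1346 col [37. 35. 36.] mean [ 0.5208 -0.4588] [ 0.5209 -0.4591] [0.0423 0.0421] 23.5
[ 134  218   44   41 1192] [155. 237.] z 0.0434 col [ 57. 102. 152.] mean [0.4965 0.4418] [0.4972 0.4433] [0.0901 0.022 ] 81.3
[ 184  235   39   39 1124] [203. 254.] z 0.031 col [179. 193. 199.] mean [0.4358 0.275 ] [0.4368 0.2751] [0.1311 0.1264] 88.7
[ 309  255   42   41 1097] [329. 275.] z 0.0308 col [ 22.  26. 164.] mean [ 0.353  -0.1497] [ 0.3511 -0.1507] [0.1294 0.1293] 81.6
[489 290  45  18 189] [516. 297.] z 0.3346 col [57. 54. 52.] mean [ 0.2824 -0.6462] [ 0.2814 -0.6441] [0.0119 0.0351] 20.7
[ 249  302   71  118 4629] [282. 372.] z 0.3494 col [64. 62. 62.] mean [0.03   0.0039] [0.1192 0.0167] [0.2959 0.1159] 8.6
[  50  356   75   64 3652] [ 87. 389.] z 0.1738 col [168. 182. 187.] mean [0.0238 0.6183] [0.0269 0.6179] [0.1711 0.1557] 88.9
[ 451  364   73   56 1792] [502. 398.] z 0.159 col [172. 186. 192.] mean [ 0.0069 -0.6449] [ 0.0154 -0.6381] [0.1029 0.1153] 89.9
```

View pics/crop1.png

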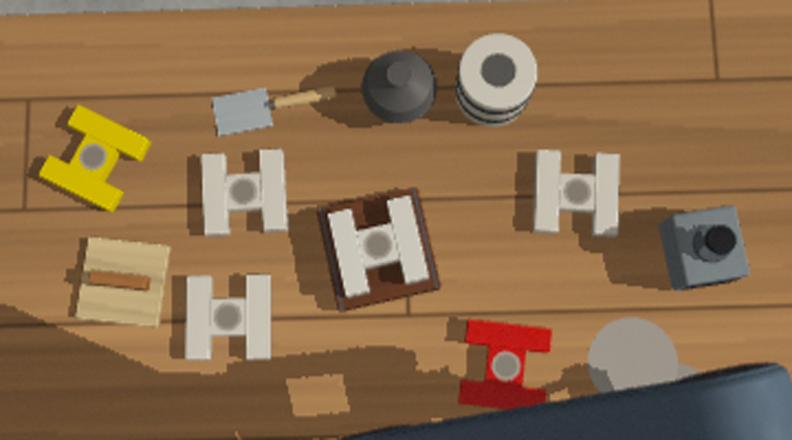

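```bash
cat > pose.py <<'E'
from meas import *
def hpose(q,long=True):
    """q: Nx2 top-face pts of H slab -> centre,yaw of x axis (across waist), in (-90,90]"""
    q=q.astype(np.float32); r=cv2.minAreaRect(q); a=r[2]
    best=None
    cands=[a,a+90]
    m=q.mean(0)
    v=[np.var((q-m)@[np.cos(np.radians(t)),np.sin(np.radians(t))]) for t in cands]
    a=cands[int(np.argmin(v))]  # x axis: smaller variance
    a=(a+90)%180-90
    return (np.array(r[0])+m)/2,a,np.array(r[1]),v
if __name__=='__main__':
    import sys
    c=load(sys.argv[1])
    for i,s,ce,zt,col,t,P in blobs(c):
        p=P[t]
        if not (0.3<p[:,0].mean()<.85 and abs(p[:,1].mean())<.6): continue
        b=col
        ce2,a,sz,v=hpose(p[:,:2]); print(ce.round(),'z',np.median(p[:,2]).round(4),'col',b,'c',ce2.round(4),'yaw',round(a,1),sz.round(4),np.sqrt(v).round(4))
E
cat > go.py <<'E'
import sys
from h import *
o=robot.get_obs(); Rm=R.from_quat(o['tool_rot']).as_matrix(); p=o['position']
psi=np.degrees(np.arctan2(Rm[1,0],Rm[0,0]))
print('t %.2f'%o['time'],'p',p.round(4),'psi %.2f'%psi,'tilt',Rm[:,2].round(4),'F',o['ft_force'].round(2),'w %.1f'%(o['grip_width']*1e3))
a=[float(x) for x in sys.argv[1:]]
if a:
    d=np.array(a[:3])-p; ps=a[3]; tw=-(ps-psi)
    x=np.radians(ps); X=np.array([np.cos(x),np.sin(x)]);Y=np.array([np.sin(x),-np.cos(x)])
    print('twist(deg, about tool z) %.2f'%tw,'then slide mm: x %.1f y %.1f z %.1f'%(1e3*X@d[:2],1e3*Y@d[:2],-1e3*d[2]))
E
python3 pose.py top0; python3 go.py 0.618 -0.2745 0.22 90
```

```text
[325. 145.] z 0.1113 col [175. 190. 196.] c [ 0.7933 -0.1502] yaw 61.7 [0.1156 0.1177] [0.0293 0.0299]
[281. 149.] z 0.121 col [79. 83. 86.] c [7.882e-01 6.000e-04] yaw -33.2 [0.0371 0.0395] [0.0103 0.0099]
[142. 181.] z 0.028 col [  0. 183. 207.] c [0.6961 0.4898] yaw 62.2 [0.1305 0.1289] [0.0333 0.0419]
[210. 197.] z 0.0276 col [177. 192. 198.] c [0.6329 0.2505] yaw 3.1 [0.1293 0.1302] [0.0329 0.0417]
[362. 197.] z 0.0277 col [177. 191. 198.] c [ 0.6183 -0.2743] yaw -3.9 [0.1288 0.1307] [0.0417 0.033 ]
[271. 223.] z 0.0642 col [185. 197. 202.] c [0.5366 0.0401] yaw 11.5 [0.1291 0.1295] [0.0337 0.0418]
[420. 222.] z 0.137 col [37. 35. 36.] c [ 0.5208 -0.4589] yaw 23.5 [0.0423 0.0421] [0.011  0.0112]
[155. 237.] z 0.0446 col [ 57. 102. 152.] c [0.4969 0.4426] yaw -8.7 [0.0901 0.022 ] [0.0265 0.0063]
[203. 254.] z 0.0276 col [179. 193. 199.] c [0.4363 0.2751] yaw -1.3 [0.1311 0.1264] [0.0421 0.0329]
[329. 275.] z 0.0275 col [ 22.  26. 164.] c [ 0.352  -0.1502] yaw 81.6 [0.1294 0.1293] [0.0326 0.0409]
t 0.15 p [ 0.2223 -0.5835  0.2388] psi 20.84 tilt [-3.0e-04  1.7e-03 -1.0e+00] F [-0.07  0.84  0.12] w 86.7
twist(deg, about tool z) -69.16 then slide mm: x 309.0 y 395.7 z 18.8
```

```bash
python3 go.py 0.6183 -0.2743 0.22 86.1
```

```text
t 0.15 p [ 0.2223 -0.5835  0.2388] psi 20.84 tilt [-3.0e-04  1.7e-03 -1.0e+00] F [-0.07  0.84  0.12] w 86.7
twist(deg, about tool z) -65.26 then slide mm: x 335.5 y 374.0 z 18.8
```

Emit:
{"fn": "step_arm", "kwargs": {"slide": [[0,0,0],[0,0,0],[0,0,0],[0,0,0],[0,0,0],[0,0,0],[0,0,0],[0,0,0],[0,0,0],[0,0,0]], "twist": [-6.5,-6.5,-6.5,-6.5,-6.5,-6.5,-6.5,-6.5,-6.5,-6.5]}}

```text
time: 0.98
position: [0.2223, -0.5838, 0.2391]
tool_rot: [0.73, 0.683, 0.0, -0.0]
ft_force: [0.4, -1.5, 0.0]
grip_width: 0.0868
```

```bash
python3 go.py 0.6183 -0.2743 0.22 86.1
```

```text
t 0.98 p [ 0.2223 -0.5838  0.2391] psi 86.16 tilt [-2.e-04  9.e-04 -1.e+00] F [ 0.41 -1.5   0.01] w 86.8
twist(deg, about tool z) 0.06 then slide mm: x 335.7 y 374.0 z 19.1
```

Emit:
{"fn": "step_arm", "kwargs": {"slide": [[21,23.4,1.2],[21,23.4,1.2],[21,23.4,1.2],[21,23.4,1.2],[21,23.4,1.2],[21,23.4,1.2],[21,23.4,1.2],[21,23.4,1.2],[21,23.4,1.2],[21,23.4,1.2],[21,23.4,1.2],[21,23.4,1.2],[21,23.4,1.2],[21,23.4,1.2],[21,23.4,1.2],[21,23.4,1.2],[0,0,0],[0,0,0]], "twist": [0,0,0,0,0,0,0,0,0,0,0,0,0,0,0,0,0,0]}}

```text
time: 2.48
position: [0.6209, -0.2745, 0.2196]
tool_rot: [0.731, 0.682, -0.0, -0.0]
ft_force: [0.2, -1.0, -0.7]
grip_width: 0.0871
```

```bash
python3 go.py 0.6183 -0.2743 0.022 86.1; python3 -c "
from h import *
snap('wrist','w1'); snap('top','top1')"; python3 pose.py top1
```

```text
t 2.48 p [ 0.6209 -0.2745  0.2196] psi 86.03 tilt [-1.1e-03  3.0e-04 -1.0e+00] F [ 0.21 -0.99 -0.74] w 87.1
twist(deg, about tool z) -0.07 then slide mm: x -0.0 y -2.7 z 197.6
[325. 145.] z 0.111 col [175. 190. 196.] c [ 0.7927 -0.1494] yaw 37.0 [0.1173 0.1163] [0.0294 0.0296]
[281. 149.] z 0.1215 col [79.  82.5 86. ] c [7.887e-01 5.000e-04] yaw -3.7 [0.0337 0.0365] [0.0097 0.0095]
[142. 181.] z 0.0281 col [  0. 180. 204.] c [0.6966 0.4905] yaw 62.4 [0.1296 0.1295] [0.033  0.0419]
[383. 179.] z 0.3826 col [27. 26. 25.] c [ 0.6038 -0.2615] yaw -40.5 [0.0727 0.034 ] [0.0223 0.0091]
[210. 197.] z 0.0276 col [117. 129. 134.] c [0.6337 0.2506] yaw 2.6 [0.1306 0.1295] [0.0333 0.0413]
[347. 187.] z 0.0278 col [177. 191. 197.] c [ 0.6516 -0.2269] yaw 83.5 [0.0342 0.0847] [0.0088 0.0236]
[260. 214.] z 0.0641 col [185. 197. 202.] c [0.5606 0.0796] yaw 51.6 [0.0803 0.1634] [0.0202 0.0277]
[420. 222.] z 0.136 col [37. 36. 36.] c [ 0.5215 -0.4595] yaw -28.9 [0.0427 0.0398] [0.0114 0.011 ]
[155. 238.] z 0.0449 col [ 57. 102. 152.] c [0.4967 0.4429] yaw -8.0 [0.0922 0.0224] [0.0265 0.0065]
[203. 254.] z 0.0274 col [179. 193. 199.] c [0.4363 0.275 ] yaw -1.5 [0.1317 0.1262] [0.0421 0.0329]
[320. 290.] z 0.0279 col [ 24.  28. 188.] c [ 0.3061 -0.1253] yaw -8.4 [0.1063 0.036 ] [0.0256 0.0098]
```

View pics/w1.png

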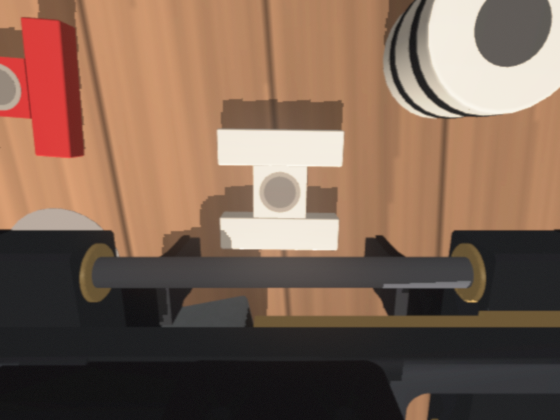

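View pics/top1.png

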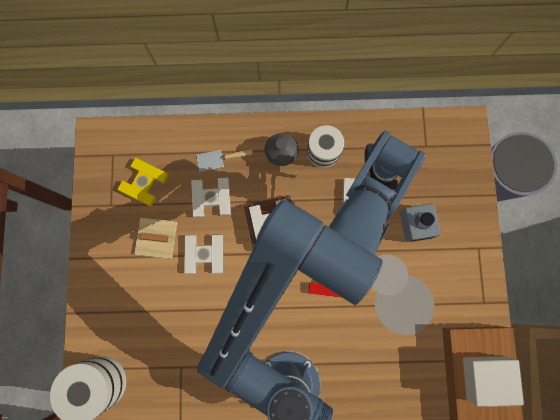

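```bash
cat > wm.py <<'E'
import sys
from pose import *
# slab from wrist pic: white top face in z window; args file zlo zhi
def wmeas(f,zlo,zhi,sel=None):
    c=load(f) if isinstance(f,str) else f
    P=cloud(c); Z=P[...,2]; hsv=cv2.cvtColor(c['color'],cv2.COLOR_BGR2HSV)
    m=((Z>zlo)&(Z<zhi)&(c['depth']>0)&(hsv[...,1]<120)&(hsv[...,2]>45)).astype(np.uint8)
    m=cv2.morphologyEx(m,cv2.MORPH_OPEN,np.ones((3,3)))
    n,l,s,ce=cv2.connectedComponentsWithStats(m)
    for i in range(1,n):
        if s[i,4]<1500: continue
        p=P[l==i]
        a=hpose(p[:,:2]); print(s[i],'z',np.median(p[:,2]).round(4),'c',a[0].round(4),'yaw',round(a[1],2),a[2].round(4))
if __name__=='__main__': wmeas(sys.argv[1],float(sys.argv[2]),float(sys.argv[3]))
E
python3 wm.py w1 0.018 0.034
```

```text
[  217   128   128   122 11141] z 0.0271 c [ 0.6199 -0.2727] yaw -4.78 [0.1303 0.1302]
```

```bash
python3 go.py 0.6199 -0.2727 0.021 85.2
```

```text
t 2.58 p [ 0.6194 -0.2762  0.2199] psi 85.85 tilt [-1.5e-03  2.0e-04 -1.0e+00] F [-0.08  0.45  0.31] w 86.9
twist(deg, about tool z) 0.65 then slide mm: x 3.6 y 0.2 z 198.9
```

Emit:
{"fn": "step_arm", "kwargs": {"slide": [[1.8,0.1,25],[1.8,0.1,25],[0,0,25],[0,0,25],[0,0,25],[0,0,25],[0,0,15],[0,0,10],[0,0,0],[0,0,0]], "twist": [0.6,0,0,0,0,0,0,0,0,0]}}

```text
time: 3.42
position: [0.6201, -0.2734, 0.0454]
tool_rot: [0.736, 0.677, -0.0, -0.0]
ft_force: [-0.0, 0.2, 0.1]
grip_width: 0.0869
```

```bash
python3 go.py 0.6199 -0.2727 0.021 85.2
```

```text
t 3.42 p [ 0.6201 -0.2734  0.0454] psi 85.17 tilt [-3.e-04  1.e-04 -1.e+00] F [-0.01  0.23  0.12] w 86.9
twist(deg, about tool z) -0.03 then slide mm: x 0.7 y -0.3 z 24.4
```

Emit:
{"fn": "step_arm", "kwargs": {"slide": [[0.7,0,8],[0,0,8],[0,0,8],[0,0,0],[0,0,0]], "twist": [0,0,0,0,0]}}

```text
time: 3.83
position: [0.6203, -0.2714, 0.0207]
tool_rot: [0.736, 0.677, -0.0, -0.001]
ft_force: [0.2, -0.8, 0.2]
grip_width: 0.0869
```

Emit:
{"fn": "step_arm", "kwargs": {"slide": [[0,0,0],[0,0,0],[0,0,0],[0,0,0],[0,0,0],[0,0,0],[0,0,0],[0,0,0]], "twist": [0,0,0,0,0,0,0,0], "jaw": 45, "force": 30}}

```text
time: 4.5
position: [0.6197, -0.2716, 0.0214]
tool_rot: [0.736, 0.677, -0.001, -0.001]
ft_force: [-3.5, 0.3, 3.5]
grip_width: 0.0559
```

```bash
python3 go.py; python3 -c "
from h import *
snap('wrist','w2')"
```

```text
t 4.50 p [ 0.6197 -0.2716  0.0214] psi 85.26 tilt [-2.2e-03  7.0e-04 -1.0e+00] F [-3.48  0.28  3.53] w 55.9
```

View pics/w2.png

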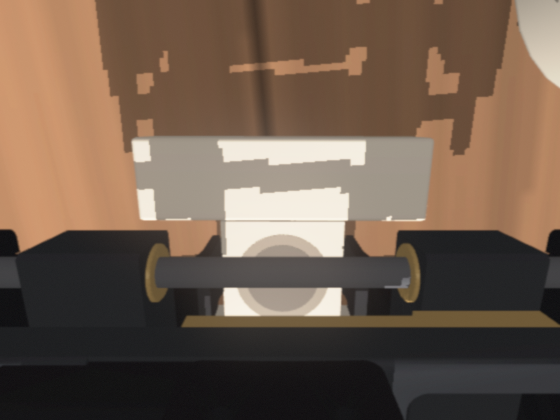

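Emit:
{"fn": "step_arm", "kwargs": {"slide": [[0,0,-5],[0,0,-10],[0,0,-20],[0,0,-30],[0,0,-30],[0,0,-30],[0,0,-30],[0,0,-30],[0,0,-30],[0,0,0]], "twist": [0,0,0,0,-3.2,-3.2,-3.2,-3.2,-3.4,0], "force": 45}}

```text
time: 5.38
position: [0.6247, -0.2737, 0.2445]
tool_rot: [0.632, 0.775, 0.001, 0.008]
ft_force: [1.4, -1.0, -2.2]
grip_width: 0.0553
```

```bash
python3 go.py 0.55 -0.10 0.24 101.5;
```

```text
t 5.38 p [ 0.6247 -0.2737  0.2445] psi 101.54 tilt [ 0.0136 -0.008  -0.9999] F [ 1.45 -0.97 -2.15] w 55.3
twist(deg, about tool z) 0.04 then slide mm: x 185.1 y -38.6 z 4.5
```

Emit:
{"fn": "step_arm", "kwargs": {"slide": [[18.5,-3.8,0],[18.5,-3.8,0],[18.5,-3.8,0],[18.5,-3.8,0],[18.5,-3.8,0],[18.5,-3.8,0],[18.5,-3.8,0],[18.5,-3.8,0],[18.5,-3.8,0],[18.5,-3.8,0],[0,0,0],[0,0,0],[0,0,0]], "twist": [0,0,0,0,0,0,0,0,0,0,0,0,0]}}

```text
time: 6.47
position: [0.5471, -0.0982, 0.236]
tool_rot: [0.633, 0.774, 0.0, 0.0]
ft_force: [-0.6, -1.1, -5.1]
grip_width: 0.056
```

```bash
python3 go.py; python3 -c "
from h import *
snap('wrist','w3')"; python3 go.py; python3 wm.py w3 0.05 0.075
```

```text
t 6.47 p [ 0.5471 -0.0982  0.236 ] psi 101.44 tilt [ 6.e-04 -4.e-04 -1.e+00] F [-0.64 -1.09 -5.13] w 56.0
t 6.52 p [ 0.5473 -0.0985  0.2361] psi 101.41 tilt [ 8.e-04 -4.e-04 -1.e+00] F [ 0.29  0.05 -4.24] w 56.0
[  227     0   149   120 11901] z 0.0642 c [0.5407 0.0251] yaw 11.46 [0.1299 0.1006]
[ 479   81   81  123 2502] z 0.065 c [ 0.7526 -0.0027] yaw 8.58 [0.0589 0.1173]
```

View pics/w3.png

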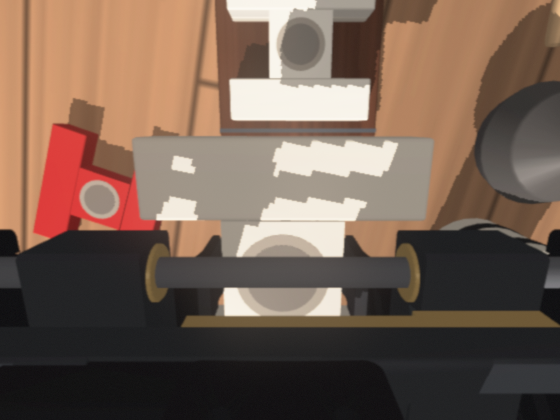

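```bash
cat > rel.py <<'E'
import sys
from h import *
# rel.py file px py pz psi zlo zhi : components in tool frame (x fwd,y lateral)
def rel(f,p,psi,zlo,zhi,amin=1500):
    c=load(f); P=cloud(c); Z=P[...,2]; hsv=cv2.cvtColor(c['color'],cv2.COLOR_BGR2HSV)
    m=((Z>zlo)&(Z<zhi)&(c['depth']>0)&(hsv[...,1]<130)&(hsv[...,2]>60)).astype(np.uint8)
    m=cv2.morphologyEx(m,cv2.MORPH_OPEN,np.ones((3,3)))
    n,l,s,ce=cv2.connectedComponentsWithStats(m)
    x=np.radians(psi); X=np.array([np.cos(x),np.sin(x)]);Y=np.array([np.sin(x),-np.cos(x)])
    for i in range(1,n):
        if s[i,4]<amin: continue
        q=P[l==i]; d=q[:,:2]-np.array(p[:2]); a=d@X*1e3;b=d@Y*1e3
        r=cv2.minAreaRect(np.stack([a,b],1).astype(np.float32))
        print(s[i],'z %.4f'%np.median(q[:,2]),'x',np.percentile(a,[1,50,99]).round(1),'y',np.percentile(b,[1,50,99]).round(1),'ymid %.1f'%(np.percentile(b,[1,99]).mean()),'rect',np.round(r[0],1),np.round(r[1],1),round(r[2],1))
if __name__=='__main__':
    a=[float(v) for v in sys.argv[2:]]; rel(sys.argv[1],a[:3],a[3],a[4],a[5])
E
python3 rel.py w3 .5473 -.0985 .236 101.41 .0595 .069
python3 rel.py w3 .5473 -.0985 .236 101.41 .225 .26
```

```text
[  227     0   149   120 11607] z 0.0642 x [ 73.9 110.5 173.4] y [-44.7  18.   80.5] ymid 17.9 rect [124.1  18. ] [129.9 100.6] 89.9
[  132   136   302   121 29101] z 0.2416 x [ 9.5 41.6 62.2] y [-61.    1.8  64.2] ymid 1.6 rect [35.   1.6] [ 54.4 129.9] 0.1
[ 216  288  132   28 3315] z 0.2420 x [-30.6 -14.7  -7.3] y [-26.6   1.4  29.5] ymid 1.4 rect [-18.9   1.3] [24.9 70.7] 0.2
```

Emit:
{"fn": "step_arm", "kwargs": {"slide": [[20,2.3,0],[20,2.3,0],[20,2.4,0],[20,2.4,0],[20,2.4,0],[20,2.4,0],[21.2,2.3,0],[0,0,0],[0,0,0],[0,0,0]], "twist": [0,0,0,0,0,0,0,0,0,0]}}

```text
time: 7.35
position: [0.5356, 0.0429, 0.2363]
tool_rot: [0.633, 0.774, -0.0, 0.001]
ft_force: [0.9, -0.2, -5.4]
grip_width: 0.0558
```

```bash
python3 go.py; python3 -c "
from h import *
X=np.radians(101.41); print(np.array([.5473,-.0985])+141.2e-3*np.array([np.cos(X),np.sin(X)])+16.5e-3*np.array([np.sin(X),-np.cos(X)]))"
```

```text
t 7.35 p [0.5356 0.0429 0.2363] psi 101.42 tilt [ 8.e-04 -7.e-04 -1.e+00] F [ 0.86 -0.24 -5.41] w 55.8
[0.53554053 0.04317359]
```

Descend to TCP z≈0.100, then feel.

Emit:
{"fn": "step_arm", "kwargs": {"slide": [[0,0,25],[0,0,25],[0,0,25],[0,0,25],[0,0,20],[0,0,10],[0,0,5],[0,0,0],[0,0,0],[0,0,0]], "twist": [0,0,0,0,0,0,0,0,0,0]}}

```text
time: 8.18
position: [0.5361, 0.0433, 0.1026]
tool_rot: [0.633, 0.774, 0.001, 0.001]
ft_force: [-1.3, -0.1, -3.9]
grip_width: 0.0556
```

```bash
python3 go.py .5355 .0432 .0845 101.4; python3 -c "
from h import *
snap('scene','s4')
snap('wrist','w4')"
```

```text
t 8.18 p [0.5361 0.0433 0.1026] psi 101.43 tilt [ 2.9e-03 -4.0e-04 -1.0e+00] F [-1.28 -0.07 -3.89] w 55.6
twist(deg, about tool z) 0.03 then slide mm: x 0.0 y -0.6 z 18.1
```

View pics/s4.png

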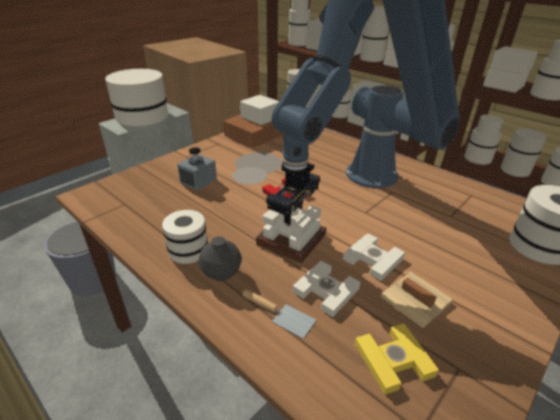

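View pics/w4.png

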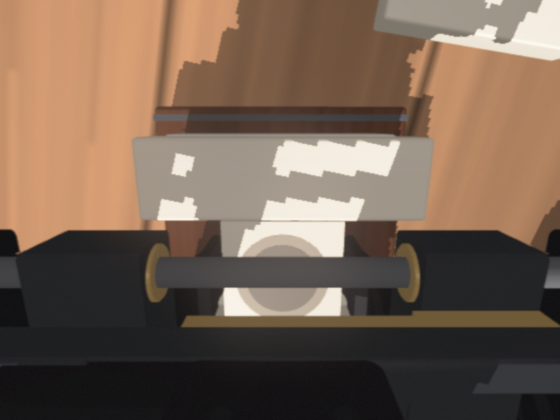

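Emit:
{"fn": "step_arm", "kwargs": {"slide": [[0,-0.4,4],[0,0,4],[0,0,4],[0,0,2],[0,0,0],[0,0,0]], "twist": [0,0,0,0,0,0]}}

```text
time: 8.78
position: [0.5343, 0.0436, 0.087]
tool_rot: [0.633, 0.774, -0.0, -0.0]
ft_force: [0.4, -0.5, -5.3]
grip_width: 0.0551
```

Emit:
{"fn": "step_arm", "kwargs": {"slide": [[0,0,1],[0,0,0],[0,0,0]], "twist": [0,0,0]}}

```text
time: 9.03
position: [0.5346, 0.0436, 0.0864]
tool_rot: [0.633, 0.774, 0.0, 0.0]
ft_force: [-0.7, -0.8, -4.4]
grip_width: 0.0555
```

Emit:
{"fn": "step_arm", "kwargs": {"slide": [[0,0,1],[0,0,0],[0,0,0]], "twist": [0,0,0]}}

```text
time: 9.28
position: [0.5345, 0.0436, 0.0854]
tool_rot: [0.633, 0.774, 0.0, -0.0]
ft_force: [0.1, -0.0, -4.6]
grip_width: 0.0555
```

Emit:
{"fn": "step_arm", "kwargs": {"slide": [[0,0.8,1],[0,0,0],[0,0,0]], "twist": [0,0,0]}}

```text
time: 9.53
position: [0.535, 0.0437, 0.0847]
tool_rot: [0.633, 0.774, -0.0, -0.0]
ft_force: [-2.0, -1.0, 0.8]
grip_width: 0.0556
```

Emit:
{"fn": "step_arm", "kwargs": {"slide": [[0,0,1],[0,0,0],[0,0,0]], "twist": [0,0,0]}}

```text
time: 9.78
position: [0.535, 0.0437, 0.0846]
tool_rot: [0.633, 0.774, -0.0, -0.0]
ft_force: [-1.1, -0.3, 8.5]
grip_width: 0.0556
```

Emit:
{"fn": "step_arm", "kwargs": {"slide": [[0,0,1],[0,0,0],[0,0,0]], "twist": [0,0,0]}}

```text
time: 10.03
position: [0.5351, 0.0437, 0.0846]
tool_rot: [0.633, 0.774, -0.0, -0.0]
ft_force: [-3.5, -0.0, 14.9]
grip_width: 0.0555
```

Emit:
{"fn": "step_arm", "kwargs": {"slide": [[0,0,-2],[0,0,0],[0,0,0]], "twist": [0,0,0]}}

```text
time: 10.28
position: [0.5361, 0.0437, 0.0848]
tool_rot: [0.633, 0.774, 0.001, 0.001]
ft_force: [0.1, 0.5, 2.5]
grip_width: 0.0552
```

Emit:
{"fn": "step_arm", "kwargs": {"slide": [[0,0,0],[0,0,0],[0,0,0],[0,0,0],[0,0,0],[0,0,0]], "twist": [0,0,0,0,0,0], "jaw": 87}}

```text
time: 10.78
position: [0.5353, 0.0437, 0.0842]
tool_rot: [0.633, 0.774, -0.0, -0.0]
ft_force: [-0.5, 1.2, 0.1]
grip_width: 0.0844
```

Emit:
{"fn": "step_arm", "kwargs": {"slide": [[0,0,-5],[0,0,-10],[0,0,-20],[0,0,-30],[0,0,-30],[0,0,-30],[0,0,-20],[0,0,0],[0,0,0]], "twist": [0,0,0,0,0,0,0,0,0]}}

```text
time: 11.53
position: [0.536, 0.0437, 0.2315]
tool_rot: [0.633, 0.774, 0.001, 0.002]
ft_force: [-1.0, 0.1, -0.1]
grip_width: 0.0868
```

```bash
python3 -c "
from h import *
snap('wrist','w5')"; python3 go.py; python3 wm.py w5 0.081 0.096
```

```text
t 11.58 p [0.535  0.0438 0.23  ] psi 101.45 tilt [ 8.e-04 -1.e-04 -1.e+00] F [-0.67  0.03  0.17] w 86.6
[  208   132   149   125 13236] z 0.0903 c [0.5367 0.0512] yaw 11.31 [0.1301 0.1151]
```

View pics/w5.png

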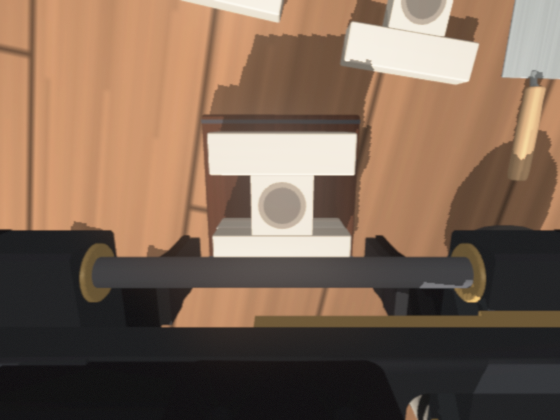

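```bash
python3 go.py .633 .2505 .22 92.9
```

```text
t 11.58 p [0.535  0.0438 0.23  ] psi 101.45 tilt [ 8.e-04 -1.e-04 -1.e+00] F [-0.67  0.03  0.17] w 86.6
twist(deg, about tool z) 8.55 then slide mm: x 201.5 y 108.3 z 10.0
```

Emit:
{"fn": "step_arm", "kwargs": {"slide": [[0,0,0],[0,0,0],[22.4,12,0],[22.4,12,0],[22.4,12,0],[22.4,12,0],[22.4,12,2],[22.4,12,2],[22.4,12,2],[22.4,12,2],[22.4,12,2],[0,0,0],[0,0,0],[0,0,0]], "twist": [4.3,4.3,0,0,0,0,0,0,0,0,0,0,0,0]}}

```text
time: 12.75
position: [0.6319, 0.2498, 0.2175]
tool_rot: [0.689, 0.725, -0.002, -0.001]
ft_force: [-0.1, -0.3, -1.1]
grip_width: 0.087
```

```bash
python3 -c "
from h import *
snap('wrist','w6'); snap('top','top6')"; python3 go.py; python3 wm.py w6 0.018 0.034; python3 pose.py top6 | grep -v '0. 183'
```

```text
t 12.85 p [0.6324 0.2493 0.2186] psi 92.79 tilt [-2.2e-03 -8.0e-04 -1.0e+00] F [-0.52 -0.64  1.07] w 86.7
[   23    87   140   133 12493] z 0.0269 c [0.4384 0.2786] yaw -0.16 [0.1303 0.1306]
[  221   126   128   122 11377] z 0.0271 c [0.6348 0.2542] yaw 2.86 [0.1303 0.1301]
[325. 145.] z 0.1111 col [169. 184. 190.] c [ 0.7925 -0.1501] yaw 87.9 [0.1141 0.1197] [0.0296 0.0298]
[281. 149.] z 0.1216 col [75. 79. 82.] c [7.895e-01 4.000e-04] yaw -39.1 [0.0366 0.0353] [0.0099 0.0092]
[140. 182.] z 0.0283 col [  0. 173. 196.] c [0.6946 0.494 ] yaw 62.3 [0.1295 0.1291] [0.0304 0.0404]
[188. 184.] z 0.3808 col [30.  28.  27.5] c [0.6034 0.2512] yaw -2.5 [0.053  0.0158] [0.0158 0.0039]
[222. 196.] z 0.0281 col [172. 186. 192.] c [0.6349 0.2118] yaw -87.2 [0.1299 0.0572] [0.035  0.0142]
[272. 223.] z 0.0901 col [173. 187. 193.] c [0.5378 0.0401] yaw 11.1 [0.1293 0.13  ] [0.0333 0.0418]
[420. 222.] z 0.1361 col [35. 34. 34.] c [ 0.521  -0.4591] yaw 65.9 [0.0424 0.0406] [0.0111 0.0112]
[149. 237.] z 0.0451 col [ 54.  97. 146.] c [0.4978 0.4528] yaw -8.7 [0.0715 0.0221] [0.0201 0.0064]
[219. 248.] z 0.0274 col [174. 188. 194.] c [0.4472 0.2197] yaw -87.1 [0.1136 0.0242] [0.0296 0.0059]
[329. 276.] z 0.0273 col [ 21.  25. 182.] c [ 0.3508 -0.1505] yaw 81.6 [0.1298 0.1296] [0.0335 0.0423]
```

View pics/top6.png

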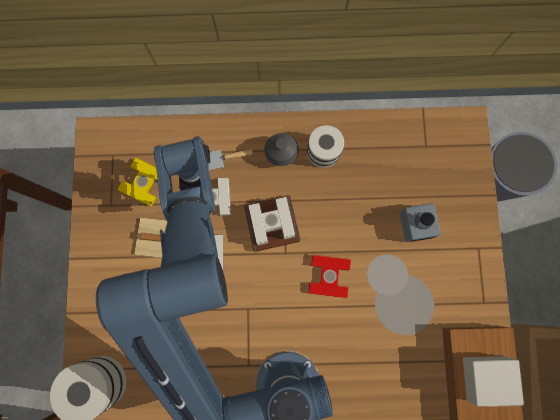

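View pics/w6.png

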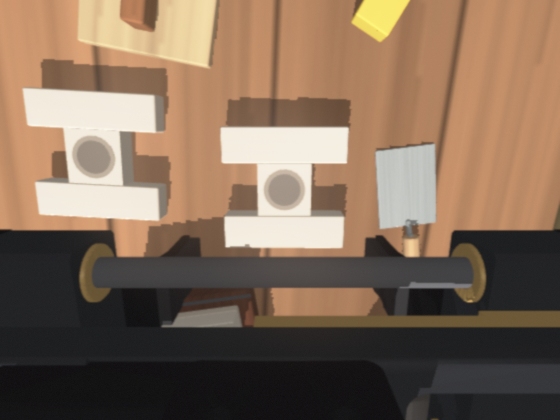

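```bash
python3 go.py 0.6333 0.2525 0.021 92.9
```

```text
t 12.85 p [0.6324 0.2493 0.2186] psi 92.79 tilt [-2.2e-03 -8.0e-04 -1.0e+00] F [-0.52 -0.64  1.07] w 86.7
twist(deg, about tool z) -0.11 then slide mm: x 3.2 y 1.1 z 197.6
```

Emit:
{"fn": "step_arm", "kwargs": {"slide": [[1.6,0.5,25],[1.6,0.4,25],[0,0,25],[0,0,25],[0,0,25],[0,0,25],[0,0,15],[0,0,10],[0,0,0],[0,0,0]], "twist": [0,0,0,0,0,0,0,0,0,0]}}

```text
time: 13.68
position: [0.634, 0.253, 0.0445]
tool_rot: [0.69, 0.724, -0.0, -0.0]
ft_force: [0.2, 0.2, 0.3]
grip_width: 0.087
```

```bash
python3 go.py 0.6333 0.2525 0.021 92.9
```

```text
t 13.68 p [0.634  0.253  0.0445] psi 92.80 tilt [-2.e-04 -1.e-04 -1.e+00] F [0.18 0.17 0.34] w 87.0
twist(deg, about tool z) -0.10 then slide mm: x -0.5 y -0.8 z 23.5
```

Emit:
{"fn": "step_arm", "kwargs": {"slide": [[-0.5,-0.5,8],[0,0,8],[0,0,7],[0,0,0],[0,0,0]], "twist": [0,0,0,0,0]}}

```text
time: 14.1
position: [0.633, 0.2531, 0.0208]
tool_rot: [0.689, 0.724, -0.0, -0.0]
ft_force: [0.1, -0.2, 0.6]
grip_width: 0.087
```

Emit:
{"fn": "step_arm", "kwargs": {"slide": [[0,0,0],[0,0,0],[0,0,0],[0,0,0],[0,0,0],[0,0,0],[0,0,0],[0,0,0]], "twist": [0,0,0,0,0,0,0,0], "jaw": 45, "force": 40}}

```text
time: 14.77
position: [0.6333, 0.2532, 0.0215]
tool_rot: [0.689, 0.724, -0.0, -0.0]
ft_force: [-1.2, 0.9, 2.0]
grip_width: 0.0551
```

```bash
python3 go.py
```

```text
t 14.77 p [0.6333 0.2532 0.0215] psi 92.84 tilt [-4.e-04  0.e+00 -1.e+00] F [-1.24  0.92  1.97] w 55.1
```

Emit:
{"fn": "step_arm", "kwargs": {"slide": [[0,0,-5],[0,0,-10],[0,0,-20],[0,0,-30],[0,0,-30],[0,0,-30],[0,0,-30],[0,0,-30],[0,0,-30],[0,0,0],[0,0,0],[0,0,0]], "twist": [0,0,0,0,-2.5,-2.5,-2.5,-1,0,0,0,0]}}

```text
time: 15.77
position: [0.632, 0.2528, 0.235]
tool_rot: [0.634, 0.774, -0.001, -0.001]
ft_force: [-1.2, 1.2, -4.8]
grip_width: 0.0554
```

```bash
python3 -c "
from h import *
snap('wrist','w7')"; python3 go.py .535 .0437 .24 101.4
```

```text
t 15.82 p [0.6316 0.2527 0.2339] psi 101.34 tilt [-0.0051 -0.0012 -1.    ] F [-0.31  0.19 -4.76] w 55.8
twist(deg, about tool z) -0.06 then slide mm: x -185.8 y -136.0 z -6.1
```

```bash
python3 rel.py w7 .6316 .2527 .234 101.34 .223 .26
```

```text
[  131   132   303   125 29722] z 0.2405 x [ 9.2 42.9 63.6] y [-60.3   2.   64.7] ymid 2.2 rect [35.8  2.4] [ 56.3 130.1] 0.0
[ 216  288  134   28 3389] z 0.2408 x [-29.2 -15.4  -7.7] y [-30.5   2.   34.9] ymid 2.2 rect [-18.    2.3] [70.4 23.7] 89.9
```

Emit:
{"fn": "step_arm", "kwargs": {"slide": [[-18.6,-13.6,0],[-18.6,-13.6,0],[-18.6,-13.6,0],[-18.6,-13.6,0],[-18.6,-13.6,0],[-18.6,-13.6,0],[-18.6,-13.6,0],[-18.6,-13.6,0],[-18.6,-13.6,0],[-18.4,-13.6,0],[0,0,0],[0,0,0],[0,0,0],[0,0,0]], "twist": [0,0,0,0,0,0,0,0,0,0,0,0,0,0]}}

```text
time: 16.98
position: [0.5366, 0.0449, 0.2355]
tool_rot: [0.634, 0.774, -0.0, -0.001]
ft_force: [-0.4, 1.0, -4.1]
grip_width: 0.0554
```

```bash
python3 -c "
from h import *
snap('wrist','w8')"; python3 go.py .535 .0437 .12 101.4;  python3 rel.py w8 .535 .0437 .234 101.4 .223 .26
```

```text
t 17.03 p [0.5367 0.045  0.2357] psi 101.40 tilt [-9.e-04  4.e-04 -1.e+00] F [-0.27  0.44 -3.9 ] w 55.9
twist(deg, about tool z) 0.00 then slide mm: x -0.9 y -2.0 z 115.7
[  131   132   304   125 29732] z 0.2411 x [10.1 43.7 64.4] y [-59.    3.4  66.1] ymid 3.5 rect [36.6  3.6] [ 56.4 129.7] 0.0
[ 216  288  134   28 3406] z 0.2414 x [-28.5 -14.4  -6.9] y [-29.3   3.3  36.4] ymid 3.5 rect [-17.5   3.6] [70.4 23.1] 89.8
```

```bash
python3 go.py .5353 .042 .118 101.4
```

```text
t 17.03 p [0.5367 0.045  0.2357] psi 101.40 tilt [-9.e-04  4.e-04 -1.e+00] F [-0.27  0.44 -3.9 ] w 55.9
twist(deg, about tool z) 0.00 then slide mm: x -2.6 y -2.0 z 117.7
```

Emit:
{"fn": "step_arm", "kwargs": {"slide": [[-1.3,-0.8,20],[-1.3,-0.8,25],[0,0,25],[0,0,20],[0,0,15],[0,0,8],[0,0,4],[0,0,0],[0,0,0],[0,0,0]], "twist": [0,0,0,0,0,0,0,0,0,0]}}

```text
time: 17.87
position: [0.5366, 0.0414, 0.1204]
tool_rot: [0.634, 0.774, 0.001, 0.001]
ft_force: [-0.0, 0.5, -3.8]
grip_width: 0.0559
```

```bash
python3 go.py .5353 .042 .1107 101.4
```

```text
t 17.87 p [0.5366 0.0414 0.1204] psi 101.36 tilt [ 2.4e-03 -3.0e-04 -1.0e+00] F [-0.01  0.53 -3.76] w 55.9
twist(deg, about tool z) -0.04 then slide mm: x 0.8 y -1.1 z 9.7
```

Emit:
{"fn": "step_arm", "kwargs": {"slide": [[0.7,-0.6,3],[0,0,3],[0,0,1],[0,0,0],[0,0,0]], "twist": [0,0,0,0,0]}}

```text
time: 18.28
position: [0.5348, 0.0419, 0.1123]
tool_rot: [0.634, 0.774, -0.0, -0.0]
ft_force: [0.2, -0.3, -4.1]
grip_width: 0.0555
```

```bash
python3 go.py .5353 .042 .1107 101.4
```

```text
t 18.28 p [0.5348 0.0419 0.1123] psi 101.34 tilt [-1.e-04  0.e+00 -1.e+00] F [ 0.22 -0.33 -4.11] w 55.5
twist(deg, about tool z) -0.06 then slide mm: x 0.0 y 0.5 z 1.6
```

Emit:
{"fn": "step_arm", "kwargs": {"slide": [[0,0.5,1],[0,0,0],[0,0,0]], "twist": [0,0,0]}}

```text
time: 18.53
position: [0.5354, 0.042, 0.1113]
tool_rot: [0.634, 0.774, 0.0, 0.0]
ft_force: [-0.6, 0.5, -4.7]
grip_width: 0.0553
```

Emit:
{"fn": "step_arm", "kwargs": {"slide": [[0,0,1],[0,0,0],[0,0,0]], "twist": [0,0,0]}}

```text
time: 18.78
position: [0.5356, 0.042, 0.1107]
tool_rot: [0.634, 0.774, 0.0, 0.0]
ft_force: [-0.4, 0.1, -0.4]
grip_width: 0.0558
```

Emit:
{"fn": "step_arm", "kwargs": {"slide": [[0,0,0.7],[0,0,0],[0,0,0]], "twist": [0,0,0]}}

```text
time: 19.03
position: [0.5355, 0.042, 0.1106]
tool_rot: [0.634, 0.774, 0.0, 0.0]
ft_force: [-0.5, 1.2, 5.0]
grip_width: 0.0557
```

Contact at TCP z 0.1107. Release.

Emit:
{"fn": "step_arm", "kwargs": {"slide": [[0,0,-0.7],[0,0,0],[0,0,0],[0,0,0],[0,0,0],[0,0,0],[0,0,0]], "twist": [0,0,0,0,0,0,0], "jaw": 87}}

```text
time: 19.62
position: [0.5354, 0.042, 0.1103]
tool_rot: [0.634, 0.774, -0.0, -0.0]
ft_force: [-0.4, -0.5, -0.3]
grip_width: 0.0858
```

Emit:
{"fn": "step_arm", "kwargs": {"slide": [[0,0,-5],[0,0,-10],[0,0,-20],[0,0,-30],[0,0,-30],[0,0,-20],[0,0,0],[0,0,0]], "twist": [0,0,0,0,0,0,0,0]}}

```text
time: 20.28
position: [0.5362, 0.042, 0.2274]
tool_rot: [0.634, 0.774, 0.001, 0.002]
ft_force: [-0.2, 0.3, -0.9]
grip_width: 0.0871
```

```bash
python3 -c "
from h import *
snap('wrist','w9')"; python3 go.py .436 .2765 .22 89
```

```text
t 20.33 p [0.5352 0.0421 0.226 ] psi 101.35 tilt [ 9.e-04 -2.e-04 -1.e+00] F [ 0.41 -0.53 -0.25] w 86.8
twist(deg, about tool z) 12.35 then slide mm: x 232.7 y -103.2 z 6.0
```

View pics/w9.png

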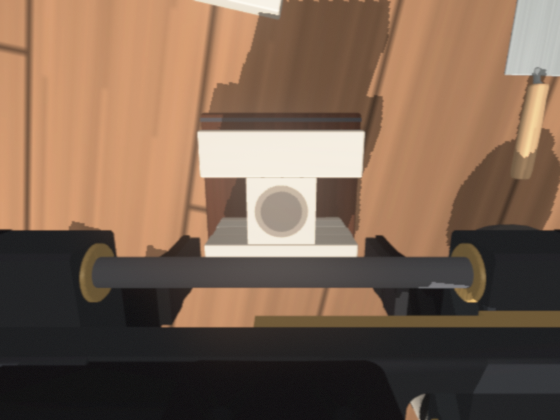

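Emit:
{"fn": "step_arm", "kwargs": {"slide": [[0,0,0],[0,0,0],[23.3,-10.3,0],[23.3,-10.3,0],[23.3,-10.3,0],[23.3,-10.3,0],[23.3,-10.3,0],[23.3,-10.3,0],[23.3,-10.3,0],[23.3,-10.3,2],[23.3,-10.3,2],[23.3,-10.3,2],[0,0,0],[0,0,0],[0,0,0],[0,0,0]], "twist": [6.2,6.2,0,0,0,0,0,0,0,0,0,0,0,0,0,0]}}

```text
time: 21.67
position: [0.4368, 0.276, 0.2188]
tool_rot: [0.714, 0.7, -0.001, -0.0]
ft_force: [-0.0, 0.6, -0.4]
grip_width: 0.0866
```

```bash
python3 -c "
from h import *
snap('wrist','w10'); snap('top','top10')"; python3 go.py; python3 wm.py w10 0.018 0.034; python3 pose.py top10 | grep -v '0. 183'
```

```text
t 21.77 p [0.4371 0.276  0.2192] psi 88.85 tilt [-3.e-04 -3.e-04 -1.e+00] F [-0.22 -0.44  0.04] w 86.9
[  217   127   128   123 11183] z 0.0271 c [0.4373 0.2785] yaw -0.24 [0.1303 0.1305]
[325. 145.] z 0.1115 col [167. 182. 188.] c [ 0.7938 -0.1499] yaw -1.5 [0.1142 0.1156] [0.0297 0.0294]
[281. 149.] z 0.1207 col [74. 77. 81.] c [0.7884 0.0011] yaw 71.2 [0.037  0.0398] [0.0096 0.0106]
[142. 181.] z 0.0271 col [  0. 175. 199.] c [0.6966 0.4903] yaw 62.3 [0.1302 0.1294] [0.0331 0.0419]
[272. 223.] z 0.1161 col [171. 185. 191.] c [0.5372 0.0403] yaw 11.5 [0.1296 0.1298] [0.0333 0.042 ]
[420. 222.] z 0.1372 col [34.  32.5 33. ] c [ 0.5213 -0.4592] yaw -32.4 [0.0414 0.0416] [0.0112 0.0112]
[207. 242.] z 0.3146 col [55. 52. 49.] c [0.5213 0.2679] yaw -28.9 [0.0765 0.0463] [0.022 0.011]
[144. 232.] z 0.0177 col [116. 161. 184.] c [0.514  0.4814] yaw 58.4 [0.0748 0.1531] [0.0184 0.0454]
[177. 258.] z 0.3735 col [30. 29. 28.] c [0.3987 0.285 ] yaw -1.7 [0.0594 0.0213] [0.0171 0.0059]
[329. 276.] z 0.0273 col [ 20.  25. 180.] c [ 0.3508 -0.1507] yaw 81.9 [0.1302 0.1296] [0.0331 0.0418]
```

View pics/w10.png

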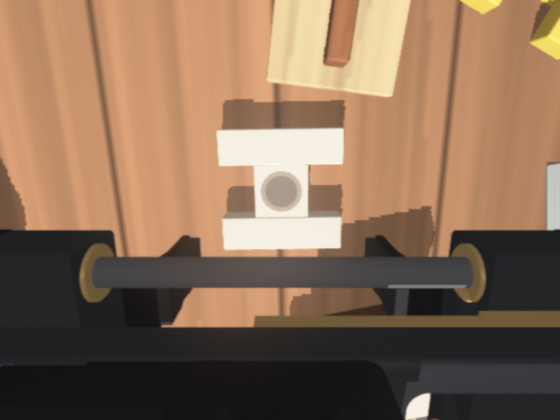

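```bash
python3 go.py 0.4358 0.2768 0.021 89.7
```

```text
t 21.77 p [0.4371 0.276  0.2192] psi 88.85 tilt [-3.e-04 -3.e-04 -1.e+00] F [-0.22 -0.44  0.04] w 86.9
twist(deg, about tool z) -0.85 then slide mm: x 0.8 y -1.3 z 198.2
```

Emit:
{"fn": "step_arm", "kwargs": {"slide": [[0.8,-1,25],[0,0,25],[0,0,25],[0,0,25],[0,0,25],[0,0,25],[0,0,15],[0,0,10],[0,0,0],[0,0,0]], "twist": [-0.85,0,0,0,0,0,0,0,0,0]}}

```text
time: 22.6
position: [0.4361, 0.2773, 0.0443]
tool_rot: [0.709, 0.706, -0.0, -0.0]
ft_force: [-0.1, -0.4, 0.5]
grip_width: 0.0873
```

```bash
python3 go.py 0.4358 0.2768 0.021 89.7
```

```text
t 22.60 p [0.4361 0.2773 0.0443] psi 89.75 tilt [-2.e-04 -1.e-04 -1.e+00] F [-0.13 -0.39  0.45] w 87.3
twist(deg, about tool z) 0.05 then slide mm: x -0.5 y -0.3 z 23.3
```

Emit:
{"fn": "step_arm", "kwargs": {"slide": [[-0.3,-0.3,8],[0,0,8],[0,0,7],[0,0,0],[0,0,0]], "twist": [0,0,0,0,0]}}

```text
time: 23.02
position: [0.4351, 0.2773, 0.021]
tool_rot: [0.708, 0.706, -0.0, -0.0]
ft_force: [0.1, 0.6, -0.4]
grip_width: 0.0868
```

Emit:
{"fn": "step_arm", "kwargs": {"slide": [[0,0,0],[0,0,0],[0,0,0],[0,0,0],[0,0,0],[0,0,0],[0,0,0],[0,0,0]], "twist": [0,0,0,0,0,0,0,0], "jaw": 45, "force": 40}}

```text
time: 23.68
position: [0.4354, 0.2774, 0.0215]
tool_rot: [0.708, 0.706, 0.0, 0.0]
ft_force: [1.1, -0.0, 1.4]
grip_width: 0.0556
```

```bash
python3 go.py
```

```text
t 23.68 p [0.4354 0.2774 0.0215] psi 89.79 tilt [ 1.e-04  1.e-04 -1.e+00] F [ 1.1  -0.04  1.41] w 55.6
```

Emit:
{"fn": "step_arm", "kwargs": {"slide": [[0,0,-5],[0,0,-10],[0,0,-20],[0,0,-30],[0,0,-30],[0,0,-30],[0,0,-30],[0,0,-30],[0,0,-30],[0,0,0],[0,0,0],[0,0,0]], "twist": [0,0,0,0,-2.5,-2.5,-2.5,-2.5,-1.6,0,0,0]}}

```text
time: 24.68
position: [0.4339, 0.2769, 0.2356]
tool_rot: [0.634, 0.774, -0.001, -0.001]
ft_force: [-0.3, -0.5, -4.5]
grip_width: 0.0559
```

```bash
python3 -c "
from h import *
snap('wrist','w11')"; python3 go.py .535 .0437 .24 101.4
```

```text
t 24.73 p [0.4337 0.2767 0.2349] psi 101.38 tilt [-0.004  -0.0015 -1.    ] F [ 0.06  0.4  -4.84] w 55.5
twist(deg, about tool z) -0.02 then slide mm: x -248.5 y 53.3 z -5.1
```

Emit:
{"fn": "step_arm", "kwargs": {"slide": [[-20.8,4.4,0],[-20.8,4.4,0],[-20.8,4.4,0],[-20.8,4.4,0],[-20.8,4.4,0],[-20.8,4.4,0],[-20.8,4.4,0],[-20.8,4.4,0],[-20.8,4.4,0],[-20.8,4.4,0],[-20.8,4.4,0],[-20,4.4,0],[0,0,0],[0,0,0],[0,0,0],[0,0,0]], "twist": [0,0,0,0,0,0,0,0,0,0,0,0,0,0,0,0]}}

```text
time: 26.07
position: [0.535, 0.0448, 0.2352]
tool_rot: [0.633, 0.774, -0.001, -0.002]
ft_force: [-0.7, -1.4, -3.6]
grip_width: 0.0558
```

```bash
python3 rel.py w11 .4337 .2767 .235 101.38 .223 .26
python3 go.py; cat > relnow.py <<'E'
import sys
from h import *; from rel import rel
o=robot.get_obs(); Rm=R.from_quat(o['tool_rot']).as_matrix(); snap('wrist',sys.argv[1]); o=robot.get_obs()
rel(sys.argv[1],o['position'],np.degrees(np.arctan2(Rm[1,0],Rm[0,0])),o['position'][2]-.012,o['position'][2]+.025)
E
python3 relnow.py w12; python3 go.py .5353 .042 .144 101.4
```

```text
[  131   132   304   125 29903] z 0.2411 x [ 9.3 42.9 63.7] y [-60.5   1.8  64.6] ymid 2.1 rect [35.8  2.1] [130.2  56.4] 90.0
[ 216  288  134   28 3410] z 0.2414 x [-29.2 -15.2  -7.6] y [-31.    1.8  34.8] ymid 1.9 rect [-18.1   2.1] [70.3 23.6] 89.9
t 26.07 p [0.535  0.0448 0.2352] psi 101.43 tilt [-3.3e-03  7.0e-04 -1.0e+00] F [-0.71 -1.38 -3.6 ] w 55.8
[  131   132   304   125 30299] z 0.2408 x [ 9.2 42.5 63.5] y [-61.    1.3  64. ] ymid 1.5 rect [35.7  1.5] [ 56.4 129.8] 0.0
[ 215  288  136   28 3611] z 0.2410 x [-29.2 -14.9  -2. ] y [-31.1   1.3  33.8] ymid 1.4 rect [-14.    1.4] [31.5 70.3] 0.0
t 26.12 p [0.5353 0.0448 0.2355] psi 101.45 tilt [-2.3e-03  5.0e-04 -1.0e+00] F [-1.1  -0.03 -4.37] w 56.2
twist(deg, about tool z) 0.05 then slide mm: x -2.8 y -0.5 z 91.5
```

Emit:
{"fn": "step_arm", "kwargs": {"slide": [[-1.4,0,15],[-1.4,0,20],[0,0,20],[0,0,15],[0,0,12],[0,0,6],[0,0,3],[0,0,0],[0,0,0],[0,0,0]], "twist": [0,0,0,0,0,0,0,0,0,0]}}

```text
time: 26.95
position: [0.5375, 0.0413, 0.1462]
tool_rot: [0.633, 0.774, 0.001, 0.001]
ft_force: [0.4, 0.4, -3.5]
grip_width: 0.0557
```

```bash
python3 go.py .5353 .042 .1367 101.4
```

```text
t 26.95 p [0.5375 0.0413 0.1462] psi 101.41 tilt [ 1.9e-03 -2.0e-04 -1.0e+00] F [ 0.37  0.38 -3.53] w 55.7
twist(deg, about tool z) 0.01 then slide mm: x 1.1 y -2.0 z 9.5
```

Emit:
{"fn": "step_arm", "kwargs": {"slide": [[0.8,-1.4,3],[0,0,3],[0,0,1],[0,0,0],[0,0,0]], "twist": [0,0,0,0,0]}}

```text
time: 27.37
position: [0.5353, 0.0417, 0.1383]
tool_rot: [0.633, 0.774, -0.0, -0.0]
ft_force: [-0.9, -0.5, -3.3]
grip_width: 0.0555
```

```bash
python3 go.py .5353 .042 .1367 101.4
```

```text
t 27.37 p [0.5353 0.0417 0.1383] psi 101.39 tilt [-2.e-04  0.e+00 -1.e+00] F [-0.92 -0.48 -3.28] w 55.5
twist(deg, about tool z) -0.01 then slide mm: x 0.3 y 0.1 z 1.6
```

Emit:
{"fn": "step_arm", "kwargs": {"slide": [[0.2,0,1],[0,0,0],[0,0,0]], "twist": [0,0,0]}}

```text
time: 27.62
position: [0.5353, 0.0419, 0.1373]
tool_rot: [0.633, 0.774, -0.0, -0.0]
ft_force: [0.0, -0.0, -4.1]
grip_width: 0.0558
```

Emit:
{"fn": "step_arm", "kwargs": {"slide": [[0,0,1],[0,0,0],[0,0,0]], "twist": [0,0,0]}}

```text
time: 27.87
position: [0.5354, 0.0419, 0.1367]
tool_rot: [0.633, 0.774, 0.0, 0.0]
ft_force: [-0.6, 0.8, -1.6]
grip_width: 0.0558
```

Emit:
{"fn": "step_arm", "kwargs": {"slide": [[0,0,0.7],[0,0,0],[0,0,0]], "twist": [0,0,0]}}

```text
time: 28.12
position: [0.5355, 0.0419, 0.1367]
tool_rot: [0.633, 0.774, 0.0, 0.0]
ft_force: [-1.1, 0.9, 4.0]
grip_width: 0.0557
```

Emit:
{"fn": "step_arm", "kwargs": {"slide": [[0,0,-0.7],[0,0,0],[0,0,0],[0,0,0],[0,0,0],[0,0,0],[0,0,0]], "twist": [0,0,0,0,0,0,0], "jaw": 87}}

```text
time: 28.7
position: [0.5353, 0.0419, 0.1363]
tool_rot: [0.633, 0.774, -0.0, -0.0]
ft_force: [0.7, 0.6, 0.3]
grip_width: 0.0858
```

Emit:
{"fn": "step_arm", "kwargs": {"slide": [[0,0,-5],[0,0,-10],[0,0,-20],[0,0,-30],[0,0,-30],[0,0,-20],[0,0,0],[0,0,0]], "twist": [0,0,0,0,0,0,0,0]}}

```text
time: 29.37
position: [0.536, 0.0419, 0.2534]
tool_rot: [0.633, 0.774, 0.001, 0.002]
ft_force: [-0.6, -0.0, -0.3]
grip_width: 0.087
```

```bash
python3 -c "
from h import *
snap('wrist','w13')"; python3 go.py .4955 .37 .24 81.5
```

```text
t 29.42 p [0.5351 0.042  0.2519] psi 101.40 tilt [ 9.e-04 -1.e-04 -1.e+00] F [-1.23  0.38  0.72] w 87.0
twist(deg, about tool z) 19.90 then slide mm: x 318.6 y -87.6 z 11.9
```

View pics/w13.png

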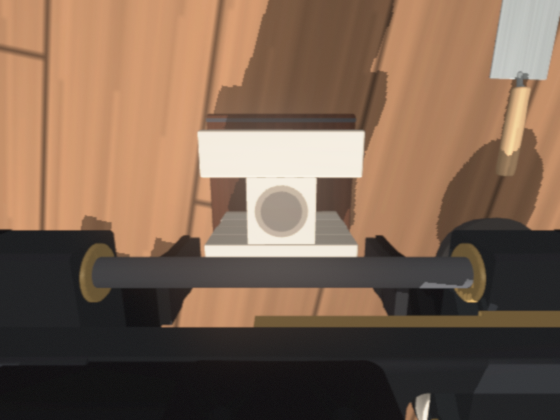

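Emit:
{"fn": "step_arm", "kwargs": {"slide": [[0,0,0],[0,0,0],[0,0,0],[26.5,-7.3,1],[26.5,-7.3,1],[26.5,-7.3,1],[26.5,-7.3,1],[26.5,-7.3,1],[26.5,-7.3,1],[26.5,-7.3,1],[26.5,-7.3,1],[26.5,-7.3,1],[26.5,-7.3,1],[26.5,-7.3,1],[26.5,-7.3,1],[0,0,0],[0,0,0],[0,0,0],[0,0,0]], "twist": [6.6,6.6,6.7,0,0,0,0,0,0,0,0,0,0,0,0,0,0,0,0]}}

```text
time: 31.0
position: [0.4954, 0.368, 0.2385]
tool_rot: [0.758, 0.652, -0.001, -0.0]
ft_force: [-0.3, 0.4, -0.2]
grip_width: 0.0867
```

```bash
python3 -c "
from h import *
snap('wrist','w14'); snap('top','top14')"; python3 go.py; python3 pose.py top14 | grep -v '0. 183'; python3 - <<'E'
from h import *
c=load('w14');P=cloud(c);Z=P[...,2]; hsv=cv2.cvtColor(c['color'],cv2.COLOR_BGR2HSV)
for lo,hi,n in [(.008,.022,'board'),(.038,.052,'handle')]:
    m=((Z>lo)&(Z<hi)&(c['depth']>0)).astype(np.uint8); m=cv2.morphologyEx(m,cv2.MORPH_OPEN,np.ones((3,3)))
    k,l,s,ce=cv2.connectedComponentsWithStats(m)
    for i in range(1,k):
        if s[i,4]<800: continue
        p=P[l==i]; r=cv2.minAreaRect(p[:,:2].astype(np.float32)); print(n,s[i],np.median(c['color'][l==i],0),np.median(p[:,2]).round(4),np.round(r[0],4),np.round(r[1],4),round(r[2],2))
E
```

```text
t 31.10 p [0.4959 0.3681 0.2391] psi 81.40 tilt [-8.e-04 -6.e-04 -1.e+00] F [-0.27  0.15 -0.14] w 86.7
[325. 145.] z 0.1113 col [168. 182. 188.] c [ 0.7929 -0.1502] yaw 88.1 [0.1143 0.117 ] [0.0292 0.0297]
[281. 149.] z 0.121 col [74.  77.  80.5] c [0.7866 0.0009] yaw 88.4 [0.0333 0.0432] [0.0093 0.0111]
[152. 192.] z 0.3348 col [54. 49. 46.] c [0.5636 0.3399] yaw -65.2 [0.0942 0.0546] [0.0207 0.0134]
[276. 220.] z 0.1419 col [171. 185. 191.] c [ 0.5537 -0.002 ] yaw 11.5 [0.1306 0.1299] [0.0335 0.0419]
[420. 222.] z 0.1363 col [34. 33. 33.] c [ 0.5212 -0.4592] yaw 56.1 [0.0427 0.0403] [0.0112 0.0114]
[139. 236.] z 0.3925 col [28. 25. 26.] c [0.4579 0.3812] yaw -12.4 [0.0627 0.0211] [0.0185 0.0054]
[329. 276.] z 0.0271 col [ 20.  25. 180.] c [ 0.3512 -0.1499] yaw 81.9 [0.1297 0.1298] [0.0332 0.0423]
board [  210    54   124   124 12516] [176. 226. 246.] 0.016 [0.4975 0.4444] [0.1302 0.1301] 82.06
handle [ 260   70   23   93 1981] [101. 140. 203.] 0.0458 [0.4971 0.4446] [0.09   0.0218] 81.43
```

View pics/w14.png

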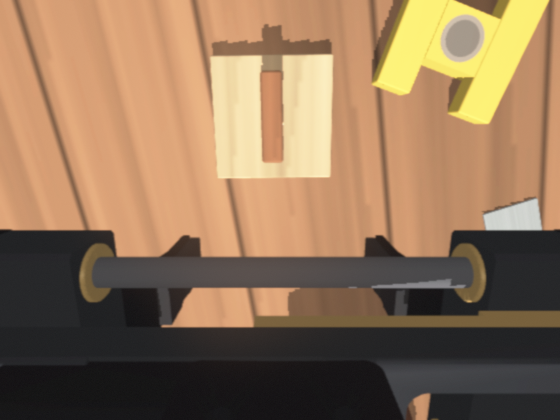

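View pics/top14.png

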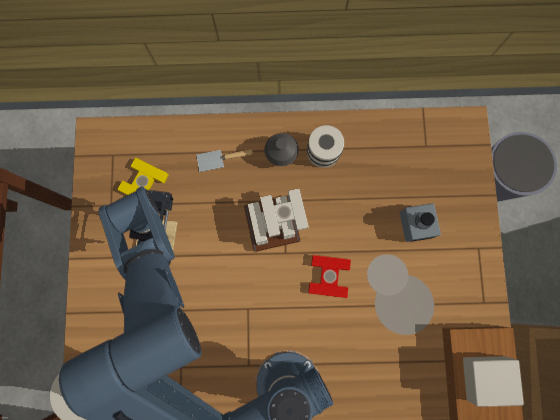

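```bash
python3 go.py .552 -.002 .27 101.5; python3 -c "
from h import *
c=load('top14'); cv2.imwrite('pics/c14.png',cv2.resize(c['color'][170:270,220:340],None,fx=5,fy=5,interpolation=cv2.INTER_CUBIC))"
```

```text
t 31.10 p [0.4959 0.3681 0.2391] psi 81.40 tilt [-8.e-04 -6.e-04 -1.e+00] F [-0.27  0.15 -0.14] w 86.7
twist(deg, about tool z) -20.10 then slide mm: x -373.8 y -18.8 z -30.9
```

View pics/c14.png

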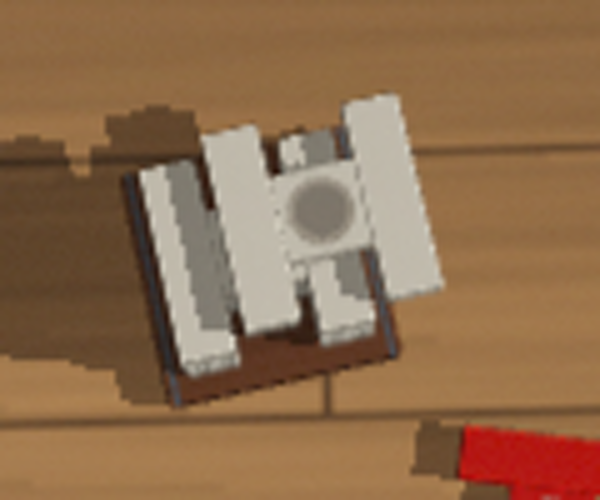

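Emit:
{"fn": "step_arm", "kwargs": {"slide": [[0,0,-10],[0,0,-10],[0,0,-11],[-26.7,-1.3,0],[-26.7,-1.3,0],[-26.7,-1.3,0],[-26.7,-1.3,0],[-26.7,-1.3,0],[-26.7,-1.3,0],[-26.7,-1.3,0],[-26.7,-1.3,0],[-26.7,-1.3,0],[-26.7,-1.3,0],[-26.7,-1.3,0],[-26.7,-1.4,0],[-26.7,-1.4,0],[-26.7,-1.4,0],[0,0,0],[0,0,0],[0,0,0]], "twist": [-6.7,-6.7,-6.7,0,0,0,0,0,0,0,0,0,0,0,0,0,0,0,0,0]}}

```text
time: 32.77
position: [0.5522, -0.0007, 0.2703]
tool_rot: [0.633, 0.774, 0.0, -0.0]
ft_force: [-0.5, -0.3, 0.8]
grip_width: 0.0871
```

```bash
python3 -c "
from h import *
snap('wrist','w15')"; python3 go.py; python3 wm.py w15 .134 .15; echo; python3 wm.py w15 .109 .122
```

```text
t 32.82 p [ 5.521e-01 -1.000e-04  2.704e-01] psi 101.58 tilt [-5.e-04  6.e-04 -1.e+00] F [0.52 0.58 0.56] w 87.1
[  205   130   157   127 13932] z 0.1423 c [0.552 0.011] yaw 11.51 [0.1304 0.1113]

[ 200   77  149   53 6990] z 0.1162 c [0.529 0.084] yaw -78.46 [0.1302 0.0441]
[ 206  175   45   45 1722] z 0.1162 c [ 0.5038 -0.01  ] yaw -78.7 [0.0423 0.0433]
```

View pics/w15.png

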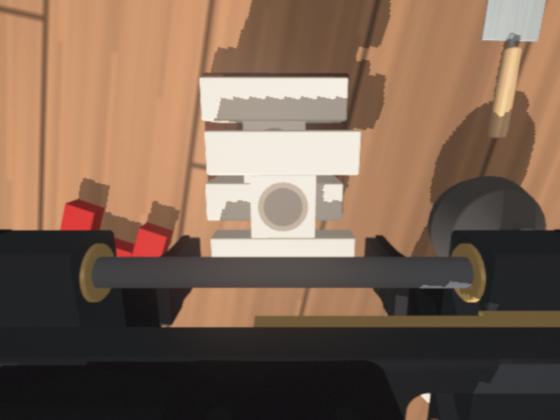

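```bash
python3 rel.py w15 .5521 -.0001 .27 101.58 .137 .147
```

```text
[  205   130   157   127 13855] z 0.1423 x [-46.9  26.6  63.2] y [-60.4   2.3  64.8] ymid 2.2 rect [7.6 2.2] [111.3 130.4] 0.1
```

Emit:
{"fn": "step_arm", "kwargs": {"slide": [[0,0.5,20],[0,0,25],[0,0,25],[0,0,20],[0,0,12],[0,0,8],[0,0,0],[0,0,0],[0,0,0]], "twist": [0,0,0,0,0,0,0,0,0]}}

```text
time: 33.57
position: [0.5539, -0.0001, 0.1613]
tool_rot: [0.632, 0.775, 0.0, 0.001]
ft_force: [-0.1, -0.0, -0.7]
grip_width: 0.0871
```

```bash
python3 go.py .5526 -.0001 .1375 101.5
```

```text
t 33.57 p [ 5.539e-01 -1.000e-04  1.613e-01] psi 101.64 tilt [ 2.e-03 -3.e-04 -1.e+00] F [-0.06 -0.04 -0.68] w 87.1
twist(deg, about tool z) 0.14 then slide mm: x 0.3 y -1.3 z 23.8
```

Emit:
{"fn": "step_arm", "kwargs": {"slide": [[0,-0.8,8],[0,0,8],[0,0,5],[0,0,2],[0,0,0],[0,0,0]], "twist": [0.1,0,0,0,0,0]}}

```text
time: 34.07
position: [0.5523, -0.0006, 0.1371]
tool_rot: [0.633, 0.774, -0.0, -0.0]
ft_force: [-0.0, -0.5, -0.4]
grip_width: 0.087
```

Emit:
{"fn": "step_arm", "kwargs": {"slide": [[0,0,0],[0,0,0],[0,0,0],[0,0,0],[0,0,0],[0,0,0],[0,0,0],[0,0,0]], "twist": [0,0,0,0,0,0,0,0], "jaw": 45, "force": 40}}

```text
time: 34.73
position: [0.5525, -0.0006, 0.1375]
tool_rot: [0.633, 0.774, 0.0, 0.0]
ft_force: [-0.2, 0.1, 1.0]
grip_width: 0.056
```

```bash
python3 go.py
```

```text
t 34.73 p [ 0.5525 -0.0006  0.1375] psi 101.49 tilt [ 3.e-04 -0.e+00 -1.e+00] F [-0.17  0.14  1.02] w 56.0
```

Emit:
{"fn": "step_arm", "kwargs": {"slide": [[0,0,-4],[0,0,-8],[0,0,-12],[0,0,-12],[0,0,0],[0,0,0],[0,0,0]], "twist": [0,0,0,0,0,0,0]}}

```text
time: 35.32
position: [0.5518, -0.0005, 0.173]
tool_rot: [0.633, 0.774, -0.0, -0.0]
ft_force: [0.5, 0.0, -4.0]
grip_width: 0.0561
```

```bash
python3 relnow.py w16; python3 go.py .5353 .042 .17 101.4
```

```text
[  132   132   301   125 29786] z 0.1777 x [ 8.9 42.5 63.5] y [-60.7   1.2  64.3] ymid 1.8 rect [35.6  1.8] [ 56.5 129.7] 0.0
[ 216  288  134   28 3374] z 0.1780 x [-29.3 -15.8  -8.1] y [-31.    2.1  34.9] ymid 2.0 rect [-17.9   1.8] [70.5 23.8] 89.9
t 35.37 p [ 5.517e-01 -5.000e-04  1.727e-01] psi 101.49 tilt [-1.7e-03  4.0e-04 -1.0e+00] F [-0.58 -0.5  -3.49] w 55.9
twist(deg, about tool z) 0.09 then slide mm: x 44.8 y -7.6 z 2.7
```

Emit:
{"fn": "step_arm", "kwargs": {"slide": [[9,-1.5,0],[9,-1.5,0],[9,-1.5,5],[9,-1.5,8],[8.8,-1.5,8],[0,0,6],[0,0,0],[0,0,0],[0,0,0]], "twist": [0,0,0,0,0,0,0,0,0]}}

```text
time: 36.12
position: [0.5367, 0.0415, 0.1463]
tool_rot: [0.633, 0.774, 0.0, 0.0]
ft_force: [0.3, -0.1, -3.8]
grip_width: 0.0562
```

```bash
python3 go.py .5353 .042 .1373 101.4
```

```text
t 36.12 p [0.5367 0.0415 0.1463] psi 101.48 tilt [ 7.e-04 -3.e-04 -1.e+00] F [ 0.31 -0.14 -3.81] w 56.2
twist(deg, about tool z) 0.08 then slide mm: x 0.8 y -1.2 z 9.0
```

Emit:
{"fn": "step_arm", "kwargs": {"slide": [[0.6,-0.9,3],[0,0,3],[0,0,1],[0,0,0],[0,0,0]], "twist": [0,0,0,0,0]}}

```text
time: 36.53
position: [0.5351, 0.0421, 0.1393]
tool_rot: [0.633, 0.774, -0.0, -0.0]
ft_force: [-0.8, 0.0, -3.8]
grip_width: 0.0557
```

```bash
python3 go.py .5353 .042 .1373 101.4
```

```text
t 36.53 p [0.5351 0.0421 0.1393] psi 101.48 tilt [-1.e-04  0.e+00 -1.e+00] F [-0.77  0.04 -3.77] w 55.7
twist(deg, about tool z) 0.08 then slide mm: x -0.1 y 0.2 z 2.0
```

Emit:
{"fn": "step_arm", "kwargs": {"slide": [[0,0,0.8],[0,0,0],[0,0,0]], "twist": [0,0,0]}}

```text
time: 36.78
position: [0.5351, 0.0422, 0.1386]
tool_rot: [0.633, 0.774, 0.0, 0.0]
ft_force: [0.3, 0.4, -4.3]
grip_width: 0.0558
```

Emit:
{"fn": "step_arm", "kwargs": {"slide": [[0,0,0.8],[0,0,0],[0,0,0]], "twist": [0,0,0]}}

```text
time: 37.03
position: [0.5351, 0.0422, 0.1377]
tool_rot: [0.633, 0.774, -0.0, -0.0]
ft_force: [0.1, 0.2, -4.0]
grip_width: 0.0554
```

Emit:
{"fn": "step_arm", "kwargs": {"slide": [[0,0,0.7],[0,0,0],[0,0,0]], "twist": [0,0,0]}}

```text
time: 37.28
position: [0.5352, 0.0422, 0.1374]
tool_rot: [0.633, 0.774, 0.0, 0.0]
ft_force: [-0.8, 0.1, 1.5]
grip_width: 0.0556
```

Emit:
{"fn": "step_arm", "kwargs": {"slide": [[0,0,0.7],[0,0,0],[0,0,0]], "twist": [0,0,0]}}

```text
time: 37.53
position: [0.5351, 0.0422, 0.1374]
tool_rot: [0.633, 0.774, 0.0, 0.0]
ft_force: [-1.9, 0.7, 5.2]
grip_width: 0.0556
```

Contact; release and go back to the cover.

Emit:
{"fn": "step_arm", "kwargs": {"slide": [[0,0,-0.7],[0,0,0],[0,0,0],[0,0,0],[0,0,0],[0,0,0],[0,0,0]], "twist": [0,0,0,0,0,0,0], "jaw": 87}}

```text
time: 38.12
position: [0.5351, 0.0422, 0.1369]
tool_rot: [0.633, 0.774, -0.0, -0.0]
ft_force: [-0.5, 0.6, -0.4]
grip_width: 0.086
```

Emit:
{"fn": "step_arm", "kwargs": {"slide": [[0,0,-5],[0,0,-10],[0,0,-20],[0,0,-30],[0,0,-30],[0,0,-20],[0,0,0],[0,0,0]], "twist": [0,0,0,0,0,0,0,0]}}

```text
time: 38.78
position: [0.5359, 0.0422, 0.2541]
tool_rot: [0.633, 0.774, 0.001, 0.002]
ft_force: [0.3, 0.6, -0.4]
grip_width: 0.0874
```

```bash
python3 go.py .4955 .37 .24 81.7
```

```text
t 38.78 p [0.5359 0.0422 0.2541] psi 101.50 tilt [ 4.3e-03 -6.0e-04 -1.0e+00] F [ 0.25  0.56 -0.41] w 87.4
twist(deg, about tool z) 19.80 then slide mm: x 318.5 y -87.3 z 14.1
```

Emit:
{"fn": "step_arm", "kwargs": {"slide": [[0,0,0],[0,0,0],[0,0,0],[26.5,-7.3,1],[26.5,-7.3,1],[26.5,-7.3,1],[26.5,-7.3,1],[26.5,-7.3,1],[26.5,-7.3,1],[26.5,-7.3,1],[26.5,-7.3,1],[26.5,-7.3,1],[26.5,-7.3,1],[26.5,-7.3,1],[26.5,-7.3,1],[0,0,0],[0,0,0],[0,0,0],[0,0,0]], "twist": [6.6,6.6,6.6,0,0,0,0,0,0,0,0,0,0,0,0,0,0,0,0]}}

```text
time: 40.37
position: [0.4941, 0.3682, 0.2393]
tool_rot: [0.757, 0.654, -0.001, -0.0]
ft_force: [-0.5, 0.4, -0.6]
grip_width: 0.087
```

```bash
cat > cov.py <<'E'
import sys
from h import *
c=snap('wrist',sys.argv[1]);P=cloud(c);Z=P[...,2]; z0=float(sys.argv[2]) if len(sys.argv)>2 else 0
for lo,hi,n in [(.008,.022,'board'),(.038,.052,'handle')]:
    m=((Z>lo+z0)&(Z<hi+z0)&(c['depth']>0)).astype(np.uint8); m=cv2.morphologyEx(m,cv2.MORPH_OPEN,np.ones((3,3)))
    k,l,s,ce=cv2.connectedComponentsWithStats(m)
    for i in range(1,k):
        if s[i,4]<800: continue
        p=P[l==i]; r=cv2.minAreaRect(p[:,:2].astype(np.float32)); print(n,s[i],np.median(c['color'][l==i],0),np.median(p[:,2]).round(4),np.round(r[0],4),np.round(r[1],4),round(r[2],2))
E
python3 cov.py w17; python3 -c "
from h import *
snap('top','top17')"; python3 go.py; python3 pose.py top17 | grep -v '0. 183'
```

```text
board [  212    54   123   124 12437] [177. 226. 246.] 0.016 [0.4975 0.4444] [0.1302 0.1304] 82.18
handle [ 262   71   23   92 1978] [101. 141. 203.] 0.0459 [0.4974 0.4439] [0.089 0.022] 82.12
t 40.47 p [0.4946 0.3683 0.2398] psi 81.60 tilt [-7.e-04 -6.e-04 -1.e+00] F [-0.15  0.02  0.31] w 87.2
[325. 145.] z 0.1113 col [168. 182. 189.] c [ 0.7926 -0.1509] yaw -12.0 [0.116  0.1159] [0.0298 0.0292]
[281. 149.] z 0.1206 col [74. 78. 81.] c [0.7889 0.0017] yaw 88.6 [0.0369 0.038 ] [0.0101 0.0103]
[152. 191.] z 0.3354 col [54. 50. 47.] c [0.5627 0.3411] yaw -65.1 [0.0988 0.0528] [0.0207 0.0135]
[271. 222.] z 0.1423 col [172. 186. 192.] c [0.5364 0.041 ] yaw 11.5 [0.1299 0.1295] [0.0334 0.0418]
[420. 222.] z 0.1365 col [34. 33. 33.] c [ 0.521  -0.4595] yaw 0.6 [0.0411 0.0417] [0.0109 0.0114]
[139. 237.] z 0.3929 col [29. 25. 26.] c [0.4567 0.3817] yaw -11.4 [0.0627 0.0214] [0.0186 0.0054]
[329. 276.] z 0.0278 col [ 21.  25. 181.] c [ 0.3506 -0.1504] yaw 82.3 [0.1288 0.1294] [0.0336 0.0418]
```

View pics/top17.png

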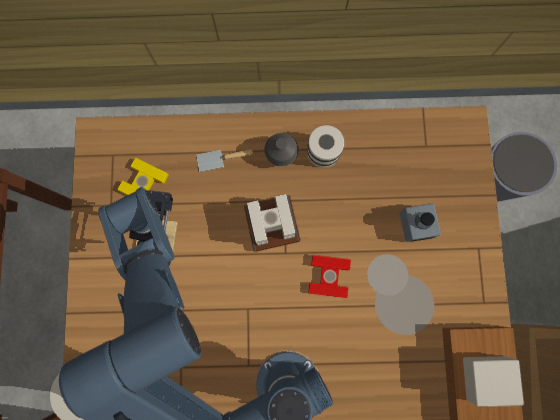

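```bash
python3 go.py .496 .443 .0345 82.1
```

```text
t 40.47 p [0.4946 0.3683 0.2398] psi 81.60 tilt [-7.e-04 -6.e-04 -1.e+00] F [-0.15  0.02  0.31] w 87.2
twist(deg, about tool z) -0.50 then slide mm: x 74.2 y -8.8 z 205.3
```

Emit:
{"fn": "step_arm", "kwargs": {"slide": [[15,-4,0],[15,-4,0],[15,-1.2,0],[15,0,10],[14.2,0,20],[0,0,25],[0,0,25],[0,0,25],[0,0,25],[0,0,25],[0,0,15],[0,0,10],[0,0,0],[0,0,0],[0,0,0]], "twist": [-0.5,0,0,0,0,0,0,0,0,0,0,0,0,0,0]}}

```text
time: 41.72
position: [0.4963, 0.4453, 0.0613]
tool_rot: [0.754, 0.657, 0.001, 0.0]
ft_force: [0.9, 0.2, -0.3]
grip_width: 0.0872
```

```bash
python3 go.py .496 .443 .0345 82.1
```

```text
t 41.72 p [0.4963 0.4453 0.0613] psi 82.21 tilt [ 0.0022  0.0015 -1.    ] F [ 0.92  0.23 -0.27] w 87.2
twist(deg, about tool z) 0.11 then slide mm: x -2.4 y 0.0 z 26.8
```

Emit:
{"fn": "step_arm", "kwargs": {"slide": [[-1,0,8],[0,0,8],[0,0,6],[0,0,3],[0,0,0],[0,0,0],[0,0,0]], "twist": [0,0,0,0,0,0,0]}}

```text
time: 42.3
position: [0.4955, 0.4434, 0.0351]
tool_rot: [0.754, 0.657, 0.0, 0.0]
ft_force: [0.4, 0.4, 0.0]
grip_width: 0.0867
```

```bash
python3 go.py .496 .443 .0345 82.1
```

```text
t 42.30 p [0.4955 0.4434 0.0351] psi 82.19 tilt [ 3.e-04  2.e-04 -1.e+00] F [0.4  0.42 0.05] w 86.7
twist(deg, about tool z) 0.09 then slide mm: x -0.3 y 0.6 z 0.6
```

Emit:
{"fn": "step_arm", "kwargs": {"slide": [[0,0.3,0],[0,0,0],[0,0,0],[0,0,0],[0,0,0],[0,0,0],[0,0,0],[0,0,0],[0,0,0],[0,0,0],[0,0,0],[0,0,0]], "twist": [0,0,0,0,0,0,0,0,0,0,0,0], "jaw": 12, "force": 40}}

```text
time: 43.3
position: [0.4956, 0.4433, 0.0351]
tool_rot: [0.754, 0.657, -0.0, -0.0]
ft_force: [-0.6, 0.0, 0.5]
grip_width: 0.0218
```

```bash
python3 go.py
```

```text
t 43.30 p [0.4956 0.4433 0.0351] psi 82.19 tilt [-1.e-04  0.e+00 -1.e+00] F [-0.56  0.04  0.54] w 21.8
```

Emit:
{"fn": "step_arm", "kwargs": {"slide": [[0,0,-5],[0,0,-10],[0,0,-20],[0,0,-30],[0,0,-30],[0,0,-30],[0,0,-30],[0,0,-30],[0,0,-30],[0,0,0],[0,0,0],[0,0,0],[0,0,0]], "twist": [0,0,0,0,-4,-4,-4,-4,-3.2,0,0,0,0]}}

```text
time: 44.38
position: [0.4941, 0.4423, 0.2475]
tool_rot: [0.634, 0.774, -0.003, -0.001]
ft_force: [-0.6, -0.1, -4.0]
grip_width: 0.0217
```

```bash
cat > covrel.py <<'E'
import sys
from h import *
snap('wrist',sys.argv[1]); o=robot.get_obs(); p=o['position']; Rm=R.from_quat(o['tool_rot']).as_matrix(); psi=np.arctan2(Rm[1,0],Rm[0,0])
c=load(sys.argv[1]); P=cloud(c); Q=(P-p)@Rm*1e3   # tool frame
for lo,hi,n in [(12,28,'board'),(-18,-3,'handle')]:
    m=((Q[...,2]>lo)&(Q[...,2]<hi)&(c['depth']>0)).astype(np.uint8); m=cv2.morphologyEx(m,cv2.MORPH_OPEN,np.ones((3,3)))
    k,l,s,ce=cv2.connectedComponentsWithStats(m)
    for i in range(1,k):
        if s[i,4]<800: continue
        q=Q[l==i]; r=cv2.minAreaRect(q[:,:2].astype(np.float32)); print(n,s[i],np.median(c['color'][l==i],0),'z',np.median(q[:,2]).round(1),np.round(r[0],1),np.round(r[1],1),round(r[2],2),'x',np.percentile(q[:,0],[1,99]).round(1),'y',np.percentile(q[:,1],[1,99]).round(1))
E
python3 covrel.py w18;  python3 go.py .5353 .042 .26 101.4
```

```text
board [  153   128   260   129 23452] [169. 220. 242.] z 18.9 [31.7  1.6] [ 67.7 130.2] 0.0 x [ 5.4 65.5] y [-61.5  64.6]
handle [ 236  174   94   83 4369] [ 67.  92. 131.] z -10.9 [27.5  1.5] [36.8 41.3] 0.25 x [ 9.6 45.8] y [-16.3  19.6]
handle [ 258  288   50   28 1310] [ 93. 130. 193.] z -11.0 [-12.7   1.6] [22.7 15.8] 88.93 x [-19.6  -5.2] y [-9.3 12.2]
t 44.43 p [0.4942 0.4423 0.2473] psi 101.37 tilt [-0.0046 -0.003  -1.    ] F [-1.6   0.39 -4.27] w 21.7
twist(deg, about tool z) -0.03 then slide mm: x -400.6 y -38.9 z -12.7
```

View pics/w18.png

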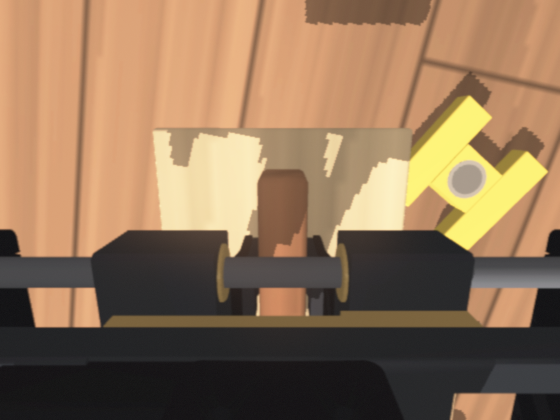

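Emit:
{"fn": "step_arm", "kwargs": {"slide": [[-20,-2,0],[-25.4,-2.5,0],[-25.4,-2.5,0],[-25.4,-2.5,0],[-25.4,-2.5,0],[-25.4,-2.5,0],[-25.4,-2.5,0],[-25.4,-2.5,0],[-25.4,-2.5,0],[-25.4,-2.5,0],[-25.4,-2.5,0],[-25.4,-2.5,0],[-25.4,-2.5,0],[-25.4,-2.5,0],[-25.4,-2.2,0],[-25.4,-2,0],[0,0,0],[0,0,0],[0,0,0],[0,0,0]], "twist": [0,0,0,0,0,0,0,0,0,0,0,0,0,0,0,0,0,0,0,0]}}

```text
time: 46.1
position: [0.5362, 0.0435, 0.2493]
tool_rot: [0.633, 0.774, -0.0, -0.001]
ft_force: [0.2, -0.0, -4.8]
grip_width: 0.0218
```

```bash
python3 covrel.py w19;  python3 go.py .5356 .0403 .184 101.4
```

```text
board [  153   128   260   129 23430] [176. 225. 246.] z 19.1 [31.6  1.6] [ 67.6 130.3] 0.02 x [ 5.1 65.4] y [-61.4  64.6]
handle [ 236  174   94   83 4347] [ 71.  97. 138.] z -10.6 [27.5  1.7] [36.7 41.4] 0.3 x [ 9.6 45.7] y [-16.5  19.5]
handle [ 258  288   50   28 1309] [ 97. 136. 201.] z -10.8 [-12.7   1.6] [22.6 16.1] 89.81 x [-19.6  -5.2] y [-9.3 12.3]
t 46.15 p [0.5364 0.0436 0.2495] psi 101.46 tilt [-1.3e-03  5.0e-04 -1.0e+00] F [-0.42 -0.01 -2.89] w 21.7
twist(deg, about tool z) 0.06 then slide mm: x -3.1 y -1.4 z 65.5
```

View pics/w19.png

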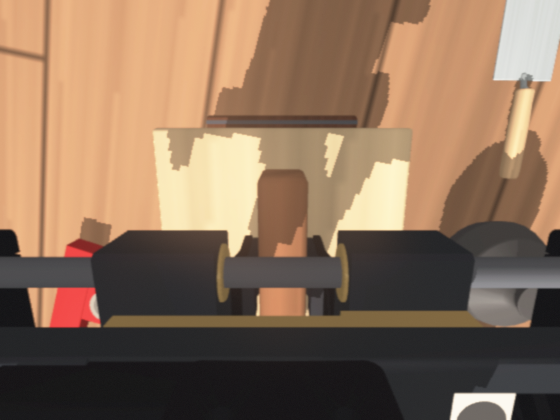

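Emit:
{"fn": "step_arm", "kwargs": {"slide": [[-1.5,-0.5,12],[-1.4,0,15],[0,0,14],[0,0,10],[0,0,7],[0,0,4],[0,0,0],[0,0,0],[0,0,0],[0,0,0]], "twist": [0,0,0,0,0,0,0,0,0,0]}}

```text
time: 46.98
position: [0.5375, 0.0396, 0.1888]
tool_rot: [0.633, 0.774, 0.0, 0.001]
ft_force: [1.0, -0.6, -3.9]
grip_width: 0.0219
```

```bash
python3 go.py .5356 .0403 .1764 101.4
```

```text
t 46.98 p [0.5375 0.0396 0.1888] psi 101.39 tilt [ 1.6e-03 -2.0e-04 -1.0e+00] F [ 0.95 -0.58 -3.86] w 21.9
twist(deg, about tool z) -0.01 then slide mm: x 1.1 y -1.8 z 12.4
```

Emit:
{"fn": "step_arm", "kwargs": {"slide": [[0.6,-1.2,3],[0,0,3],[0,0,2.5],[0,0,1],[0,0,0],[0,0,0],[0,0,0]], "twist": [0,0,0,0,0,0,0]}}

```text
time: 47.57
position: [0.5358, 0.0399, 0.1786]
tool_rot: [0.633, 0.774, 0.0, 0.0]
ft_force: [-0.1, -0.3, -3.8]
grip_width: 0.0216
```

```bash
python3 go.py .5356 .0403 .1764 101.4
```

```text
t 47.57 p [0.5358 0.0399 0.1786] psi 101.39 tilt [ 1.e-04  0.e+00 -1.e+00] F [-0.11 -0.3  -3.81] w 21.6
twist(deg, about tool z) -0.01 then slide mm: x 0.4 y -0.1 z 2.2
```

Emit:
{"fn": "step_arm", "kwargs": {"slide": [[0.4,0,1],[0,0,0],[0,0,0]], "twist": [0,0,0]}}

```text
time: 47.82
position: [0.5356, 0.0404, 0.1776]
tool_rot: [0.633, 0.774, 0.0, -0.0]
ft_force: [0.4, -1.1, -3.7]
grip_width: 0.0215
```

Emit:
{"fn": "step_arm", "kwargs": {"slide": [[0,0,0.8],[0,0,0],[0,0,0]], "twist": [0,0,0]}}

```text
time: 48.07
position: [0.5356, 0.0404, 0.1767]
tool_rot: [0.633, 0.774, -0.0, -0.0]
ft_force: [-0.6, -0.6, -3.6]
grip_width: 0.0217
```

Emit:
{"fn": "step_arm", "kwargs": {"slide": [[0,0,0.7],[0,0,0],[0,0,0]], "twist": [0,0,0]}}

```text
time: 48.32
position: [0.5357, 0.0403, 0.1762]
tool_rot: [0.633, 0.774, 0.0, 0.0]
ft_force: [-0.0, -0.1, -2.0]
grip_width: 0.0214
```

Emit:
{"fn": "step_arm", "kwargs": {"slide": [[0,0,0.7],[0,0,0],[0,0,0]], "twist": [0,0,0]}}

```text
time: 48.57
position: [0.5357, 0.0403, 0.1761]
tool_rot: [0.633, 0.774, 0.0, 0.0]
ft_force: [-2.0, 0.2, 5.5]
grip_width: 0.0218
```

Emit:
{"fn": "step_arm", "kwargs": {"slide": [[0,0,-0.6],[0,0,0],[0,0,0],[0,0,0],[0,0,0],[0,0,0],[0,0,0],[0,0,0]], "twist": [0,0,0,0,0,0,0,0], "jaw": 60}}

```text
time: 49.23
position: [0.5356, 0.0403, 0.1759]
tool_rot: [0.633, 0.774, -0.0, -0.0]
ft_force: [0.2, 0.1, -0.1]
grip_width: 0.0592
```

Emit:
{"fn": "step_arm", "kwargs": {"slide": [[0,0,-5],[0,0,-10],[0,0,-20],[0,0,-30],[0,0,-30],[0,0,0],[0,0,0],[0,0,0]], "twist": [0,0,0,0,0,0,0,0]}}

```text
time: 49.9
position: [0.5352, 0.0404, 0.2712]
tool_rot: [0.633, 0.774, 0.0, 0.0]
ft_force: [0.1, 0.9, 0.7]
grip_width: 0.0599
```

```bash
python3 cov.py w20 .1413; python3 go.py .521 -.459 .25 101.4
```

```text
board [  201   128   165   129 16532] [188. 235. 251.] 0.1572 [0.5353 0.0525] [0.1304 0.1071] 11.4
handle [ 268  157   31  100 2957] [106. 147. 214.] 0.1871 [0.5361 0.0483] [0.0219 0.0759] 11.53
t 49.95 p [0.5347 0.0405 0.2704] psi 101.39 tilt [-1.7e-03  2.0e-04 -1.0e+00] F [-0.19  0.02 -0.53] w 60.3
twist(deg, about tool z) -0.01 then slide mm: x -486.9 y -112.2 z 20.4
```

View pics/w20.png

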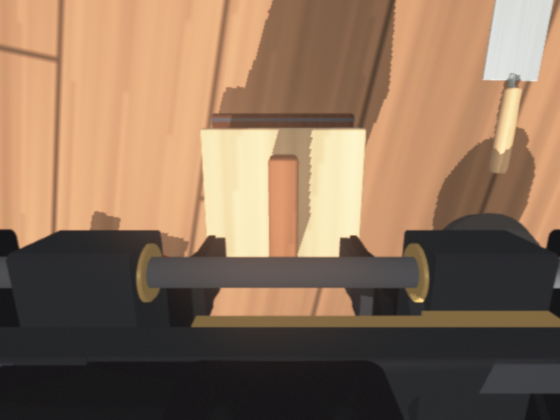

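Emit:
{"fn": "step_arm", "kwargs": {"slide": [[-27,-6.2,0],[-27,-6.2,0],[-27,-6.2,0],[-27,-6.2,0],[-27,-6.2,0],[-27,-6.2,0],[-27,-6.2,0],[-27,-6.2,0],[-27,-6.2,0],[-27,-6.2,0],[-27,-6.2,0],[-27,-6.2,0],[-27,-6.2,0],[-27,-6.2,0],[-27,-6.2,0],[-27,-6.2,0],[-27,-6.5,0],[-27,-6.5,0],[0,0,0],[0,0,0]], "twist": [0,0,0,0,0,0,0,0,0,0,0,0,0,0,0,0,0,0,0,0], "jaw": 0, "force": 20}}

```text
time: 51.62
position: [0.5205, -0.4591, 0.2684]
tool_rot: [0.634, 0.773, 0.001, -0.002]
ft_force: [0.6, 0.5, -0.9]
grip_width: 0.0003
```

```bash
python3 -c "
from h import *
snap('top','top21'); snap('wrist','w21'); snap('scene','s21')"; python3 go.py .521 -.459 .17 101.4; python3 pose.py top21 | grep -v '0. 183'
```

```text
t 51.77 p [ 0.5214 -0.4566  0.2698] psi 101.44 tilt [-0.0017  0.0027 -1.    ] F [ 0.07 -0.2  -0.63] w 0.8
twist(deg, about tool z) 0.04 then slide mm: x -2.2 y -0.8 z 99.8
[325. 145.] z 0.1114 col [180. 195. 201.] c [ 0.7931 -0.1504] yaw -8.1 [0.1155 0.1162] [0.0298 0.0296]
[281. 149.] z 0.122 col [82. 86. 90.] c [0.7887 0.0013] yaw 88.5 [0.0367 0.0356] [0.0097 0.01  ]
[142. 181.] z 0.0278 col [  0. 188. 212.] c [0.6958 0.4901] yaw 62.0 [0.1311 0.1291] [0.033  0.0416]
[442. 180.] z 0.364 col [59. 54. 52.] c [ 0.592  -0.4437] yaw 12.0 [0.0583 0.0746] [0.0124 0.0205]
[271. 222.] z 0.159 col [ 82. 116. 134.] c [0.5354 0.0409] yaw -78.3 [0.1302 0.1294] [0.0391 0.0388]
[412. 216.] z 0.0891 col [85. 83. 79.] c [ 0.5387 -0.4416] yaw -80.1 [0.0688 0.0845] [0.02   0.0184]
```

View pics/top21.png

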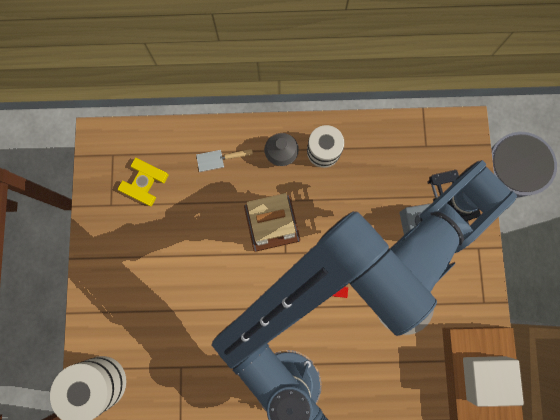

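View pics/w21.png

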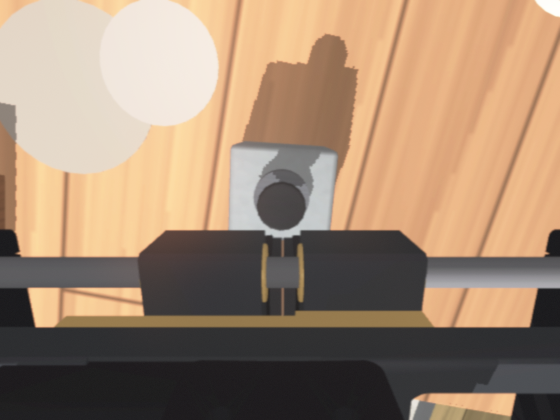

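View pics/s21.png

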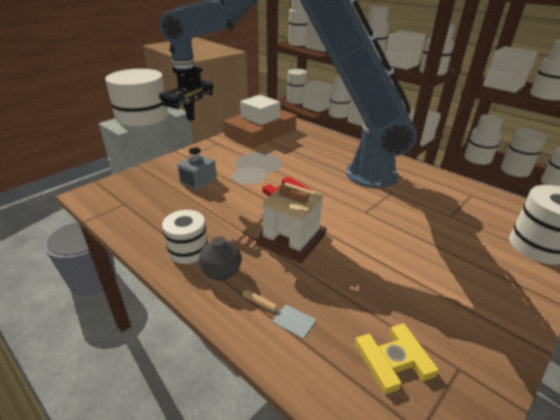

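Emit:
{"fn": "step_arm", "kwargs": {"slide": [[-1.1,-0.4,20],[-1.1,-0.4,25],[0,0,25],[0,0,20],[0,0,12],[0,0,0],[0,0,0],[0,0,0]], "twist": [0,0,0,0,0,0,0,0]}}

```text
time: 52.43
position: [0.5222, -0.4609, 0.1705]
tool_rot: [0.633, 0.774, -0.0, 0.001]
ft_force: [-0.7, 0.2, 1.3]
grip_width: 0.0005
```

```bash
python3 go.py .521 -.459 .132 101.4
```

```text
t 52.43 p [ 0.5222 -0.4609  0.1705] psi 101.43 tilt [ 0.0018 -0.0021 -1.    ] F [-0.71  0.24  1.28] w 0.5
twist(deg, about tool z) 0.03 then slide mm: x 2.1 y -0.8 z 38.5
```

Emit:
{"fn": "step_arm", "kwargs": {"slide": [[0,0,5],[0,0,5],[0,0,5],[0,0,3],[0,0,3],[0,0,3],[0,0,3],[0,0,3],[0,0,0],[0,0,0]], "twist": [0,0,0,0,0,0,0,0,0,0]}}

```text
time: 53.27
position: [0.5216, -0.461, 0.1403]
tool_rot: [0.633, 0.774, -0.0, 0.001]
ft_force: [-0.4, 1.4, 7.9]
grip_width: 0.0003
```

Emit:
{"fn": "step_arm", "kwargs": {"slide": [[0,0,2],[0,0,2],[0,0,0],[0,0,0]], "twist": [0,0,0,0]}}

```text
time: 53.6
position: [0.5216, -0.461, 0.1366]
tool_rot: [0.633, 0.774, -0.0, 0.001]
ft_force: [-1.4, 1.0, 8.6]
grip_width: 0.0004
```

Emit:
{"fn": "step_arm", "kwargs": {"slide": [[0,0,1.5],[0,0,1.5],[0,0,0],[0,0,0]], "twist": [0,0,0,0]}}

```text
time: 53.93
position: [0.5216, -0.4609, 0.1338]
tool_rot: [0.633, 0.774, -0.0, 0.001]
ft_force: [-0.9, 1.8, 8.9]
grip_width: 0.0006
```

Emit:
{"fn": "step_arm", "kwargs": {"slide": [[0,0,1.5],[0,0,1.5],[0,0,0],[0,0,0]], "twist": [0,0,0,0]}}

```text
time: 54.27
position: [0.5217, -0.461, 0.1324]
tool_rot: [0.633, 0.774, -0.0, 0.001]
ft_force: [-1.8, 2.7, 14.7]
grip_width: 0.0006
```

Emit:
{"fn": "step_arm", "kwargs": {"slide": [[0,0,1],[0,0,0],[0,0,0],[0,0,0]], "twist": [0,0,0,0]}}

```text
time: 54.6
position: [0.5217, -0.461, 0.1323]
tool_rot: [0.633, 0.774, -0.0, 0.001]
ft_force: [-3.1, 4.1, 18.4]
grip_width: 0.0
```

Bottomed at TCP 0.1323 (22 mm travel, force rising steeply). Lift off and check.

Emit:
{"fn": "step_arm", "kwargs": {"slide": [[0,0,-5],[0,0,-10],[0,0,-15],[0,0,-25],[0,0,-30],[0,0,-30],[0,0,0],[0,0,0]], "twist": [0,0,0,0,0,0,0,0]}}

```text
time: 55.27
position: [0.522, -0.4615, 0.2452]
tool_rot: [0.633, 0.774, -0.0, 0.002]
ft_force: [-0.3, 0.5, -0.7]
grip_width: 0.0005
```

Emit:
{"fn": "step_arm", "kwargs": {"slide": [[-25,0,-5],[-25,0,-5],[-25,0,0],[-25,0,0],[-20,0,0],[0,0,0],[0,0,0],[0,0,0]], "twist": [0,0,0,0,0,0,0,0]}}

```text
time: 55.93
position: [0.5444, -0.5767, 0.2507]
tool_rot: [0.633, 0.774, 0.001, -0.002]
ft_force: [0.6, -0.0, 0.4]
grip_width: 0.0005
```

```bash
python3 -c "
from h import *
c=snap('top','top22'); snap('scene','s22'); snap('wrist','w22')
s=load('s22')
a=cv2.resize(c['color'][170:270,220:340],None,fx=4,fy=4,interpolation=cv2.INTER_CUBIC);b=cv2.resize(s['color'][130:280,170:340],(453,400),interpolation=cv2.INTER_CUBIC);b=b[:,:320]
b=cv2.resize(s['color'][130:280,170:340],(317,400)) if 0 else b
cv2.imwrite('pics/c22.png',np.hstack([a,b]))"; python3 go.py; python3 pose.py top22
python3 - <<'E'
from h import *
c=load('w22');P=cloud(c);m=(P[...,2]>.12)&(P[...,2]<.16)&(abs(P[...,0]-.521)<.04)&(abs(P[...,1]+.459)<.04); print(m.sum(),np.median(P[m],0) if m.any() else '')
E
```

```text
t 56.08 p [ 0.5451 -0.5768  0.2527] psi 101.45 tilt [-7.0e-04  1.3e-03 -1.0e+00] F [-0.43  0.3  -0.23] w 0.6
[325. 145.] z 0.111 col [180.  194.  200.5] c [ 0.794  -0.1503] yaw -2.9 [0.1142 0.1174] [0.0294 0.0294]
[281. 149.] z 0.1213 col [82. 86. 89.] c [7.885e-01 6.000e-04] yaw 73.3 [0.036  0.0396] [0.0099 0.0105]
[142. 181.] z 0.0279 col [  0. 187. 211.] c [0.6955 0.4901] yaw 62.0 [0.1302 0.1288] [0.0331 0.0416]
[481. 172.] z 0.3462 col [58. 53. 51.] c [ 0.6204 -0.5617] yaw 30.5 [0.0571 0.0768] [0.0127 0.0213]
[271. 222.] z 0.1598 col [ 80. 113. 132.] c [0.5345 0.0407] yaw 10.8 [0.1285 0.13  ] [0.0388 0.0392]
[426. 215.] z 0.137 col [38. 36. 37.] c [ 0.5215 -0.4593] yaw 25.0 [0.041  0.0407] [0.0107 0.011 ]
2913 [ 0.52167541 -0.45963405  0.13793421]
```

View pics/c22.png

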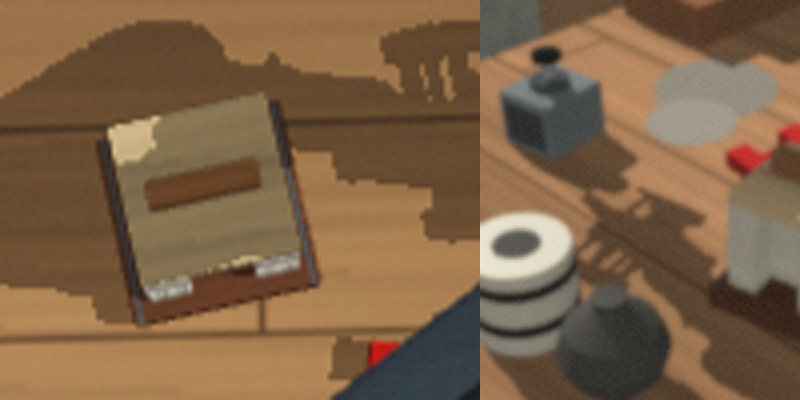

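View pics/w22.png

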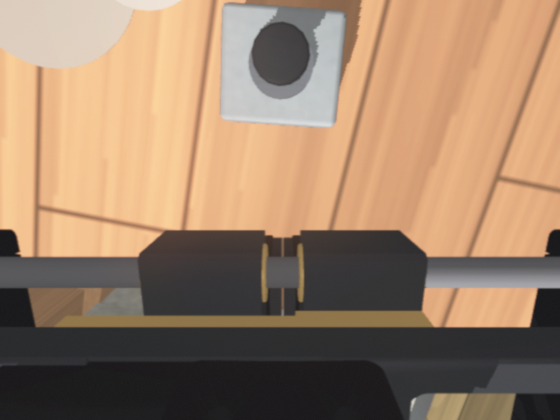

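View pics/top22.png

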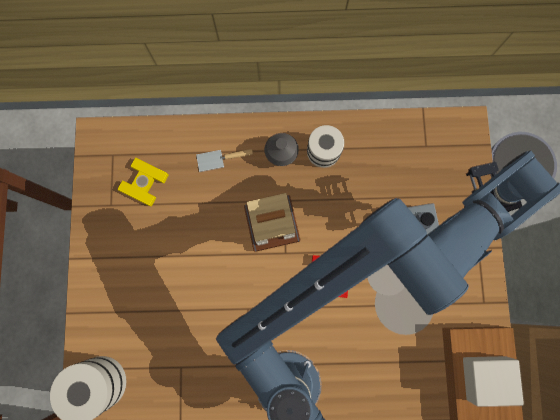

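```bash
python3 -c "
from h import *
print(robot.hand_in())"
```

```text
the job is handed in; nothing more can be done
None
```

I handed the job in at about 56 s: all three loose white slabs are piled and covered, and the blower has been started. I found three slabs on the table and saw no fourth.

- **Slabs:** I felt for the top of the old pile, which was about 63 mm above the table. Each slab went down gently in line with the notches below. The third slab was knocked about 45 mm aside after I placed it, so I gripped it again and put it back. From above, each slab came out within about 1.5 mm and 0.5° of the old pile.
- **Cover:** It is on top, handle up, with its board face at about 157 mm. Its centre read up to 2 mm off the pile in the top camera, with its yaw within 1°. The two top-camera readings disagreed with each other by about 1 mm.
- **Plunger:** I pushed it down to its stop, about 22 mm, peaking at about 18 N. It sprang back up and last read 138 mm.
- **Left alone:** The mould and pot read the same positions as at the start. The scraper looked unmoved in the pictures, but I did not measure it. I did not touch the red and yellow look-alikes.

No other checks failed. The gripper was clear of everything when I handed in.

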